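# Empty the deburring drum into the catch cup

### The job

The four kingpin nuts in the orange tumbling drum are finished: first stand the catch cup upright, fully home in the black dished seat under the drum and let go of it, then turn the drum by its crank until the port faces straight down and all four nuts have dropped into the cup. Leave the drum port-down and the cup in its seat, and leave the truck, the wheels and the pivot cup where they are.

Things in the scene. Friction and masses are not known exactly. Their poses are not given: they have to be found in the camera images.
- cradle: Fixed grey steel cradle holding the drum. Origin: centre of the underside of its base plate (170 x 180 x 8 mm), on the bench. z up; y parallel to the drum's axle; its front (-x) is open and faces roughly towards the robot. Two upright plates, 50 mm in x, 8 mm thick, 272 mm high, at y = +-80 mm (152 mm clear between).
- rail (a point): Middle of the cradle's yellow front guard rail (10 mm thick bar along y, y = +-80 mm, at x = -104 mm, 268 mm above the bench; two like bars along x join it to the uprights). Under it and the drum, a gripper can set the cup in the seat only with the tool leaning back to the front (-x), 25 to 45 degrees from vertical.
- seat (a point): Where the centre of the cup's foot is when fully home in the seat: 13 mm above the bench at x = y = 0 of the cradle, straight under the drum; axes as the cradle's. The seat is a black 12-sided conical dish matching the cup's tapered foot; rim 30 mm above the bench, 28 mm inner radius. The foot centres itself if let down within about 8 mm.
- axle (a point): Centre of the drum on its axle, 200 mm above the bench over the seat; axes as the cradle's. The drum is orange, 58 mm in outer radius, 96 mm long (y = +-48 mm), lowest point 142 mm above the bench; its side port is a 90 degree gap in the shell, 84 mm long.
- drum (a joint): Angle of the drum about the cradle's y axis (rad). 0: port straight up; pi: straight down. It grows as the port goes from up over the back (+x) to down and the crank grip goes from the front (-x) over the top to the back. Stops at -0.6 and 3.75. Friction (0.12 N m, 2 to 3 N at the grip) keeps it where it is left.
- crank_grip (a point): On the axis of the crank's black grip, a free-spinning sleeve 16 mm thick along the cradle's y, at y = -102 to -154 mm; crank arm at y = -93 to -100 mm. Turns with the drum: in the cradle frame this point is at x = -55 mm*cos(q), y = -132 mm, z = 200 mm + 55 mm*sin(q), q = joint drum. Can be pinched from above.
- cup: Loose yellow plastic catch cup, 70 to 120 g, open at the top, wall 3.5 mm. Origin: centre of its foot's underside; z up. Outer radius 16 mm at the foot, 31 mm at 21 mm up, 56 mm at 42 mm, 60 mm at the rim, 76 mm up. A red finger tab stands out to its own -x. Starts upright on the bench, to the left (+y) of the cradle, tab roughly towards the robot.
- tab (a point): Grasp point in the cup's red tab: cup frame (-82, 0, 60) mm; axes as the cup's. The tab is an upright plate 10 mm thick in the cup's y, x from -56 to -96 mm, z from 44 to 76 mm. For seating, the tab should point to the cradle's front (-x).
- nut0: One of four alike chrome hexagon kingpin nuts, 17 mm over corners, 10 mm high, 12 g, loose in the drum. Origin: centre of its underside.
- nut1: One of four alike chrome hexagon kingpin nuts, 17 mm over corners, 10 mm high, 12 g, loose in the drum. Origin: centre of its underside.
- nut2: One of four alike chrome hexagon kingpin nuts, 17 mm over corners, 10 mm high, 12 g, loose in the drum. Origin: centre of its underside.
- nut3: One of four alike chrome hexagon kingpin nuts, 17 mm over corners, 10 mm high, 12 g, loose in the drum. Origin: centre of its underside.
- truck: Bystander: bare aluminium skateboard truck, axle 200 mm long along its x, 57 mm high. Origin: centre of its underside. Stands right (-y) of the cradle.
- wheel0: Bystander: sky-blue skateboard wheel lying flat, 52 mm in diameter, 32 mm high. Origin: centre of its underside.
- wheel1: Bystander: sky-blue skateboard wheel lying flat, 52 mm in diameter, 32 mm high. Origin: centre of its underside.
- wheel2: Bystander: sky-blue skateboard wheel lying flat, 52 mm in diameter, 32 mm high. Origin: centre of its underside.
- wheel3: Bystander: sky-blue skateboard wheel lying flat, 52 mm in diameter, 32 mm high. Origin: centre of its underside.
- pivot_cup: Bystander: black nylon pivot cup, 26 mm in diameter, 16 mm high, on the steel tray at the back right. Origin: centre of its underside.
There are look-alikes about, which are no part of the job. Of the things shaped like the cup, the yellow one is meant.

How it is judged (in metres and radians):
On the way:
1. the cup stands fully home in the seat and is let go, before the drum is turned (horizontal distance between cup and seat below 0.006 m and z of cup in the frame of seat between -0.006 and 0.006 m and angle between cup's own z axis and vertical below 0.12 rad and contact force between the fingers and cup below 0.3 N and value of joint drum below 0.8 rad), for 0.3 s.
At the end, for the whole second after the job is handed in: All four nuts lie at rest inside the cup (under its rim); the cup stands in the seat within 6 mm sideways and in height and 7 degrees of upright; the drum's port faces down within 22 degrees (horizontal distance between cup and seat below 0.006 m and z of cup in the frame of seat between -0.006 and 0.006 m and angle between cup's own z axis and vertical below 0.12 rad and horizontal distance between each of nut0, nut1, nut2, nut3 and cup below 0.058 m and z of nut0 in the frame of cup between 0 and 0.072 m and linear speed of each of nut0, nut1, nut2, nut3 below 0.05 m/s and z of nut1 in the frame of cup between 0 and 0.072 m and z of nut2 in the frame of cup between 0 and 0.072 m and z of nut3 in the frame of cup between 0 and 0.072 m and value of joint drum between 2.7616 and 3.5216 rad and linear speed of cup below 0.03 m/s); the robot touches nothing.
It fails at once if the truck, a wheel or the pivot cup is moved by more than 30 mm (distance of any of truck, wheel0, wheel1, wheel2, wheel3, pivot_cup from where it was at the start of the episode above 0.03 m).
It also fails if it takes over 72 s, if anything falls off the work surface, if the arm or the gripper's body presses on something with over 40 N, if the wrist force passes 120 N, or if a joint passes its speed limit or range.

### The arm

A 7-joint arm with a two-finger parallel gripper is mounted at the origin on the work surface. World frame = base frame: x ahead of the robot, y to its left, z up, the work surface at z = 0. Lengths are in mm, angles in rad, forces in N, time in s.
With the tool pointing down it reaches from about 425 to 825 mm from the base axis. Payload 3.6 kg.
Tool frame: the origin (TCP) lies on the centre line of the jaws, within the pads' length; the fingertips stand 17 mm ahead of it and the grasp point (between the pads) lies 2 mm behind it (env.nose_length is the z of the fingertips in the tool frame, in mm); z points along the fingers, y is the direction in which the jaws open and shut (so a half turn about z gives the same grasp; the last joint's range is limited). The gripper opens to 93 mm and grips with 3 to 60 N. Pads are 15 mm wide; open, the fingers measure 128 mm over their backs; the gripper's body (75 mm by 188 mm) begins 65 mm behind the grasp point.
Start: joints at [-1.266, 0.615, -0.013, 1.423, 0.008, 1.103, -0.04], TCP at [211.086, 614.74, 235.64] pointing down, gripper open.
Joint ranges: [-3.12, 3.12], [-0.3, 2.06], [-1.34, 1.32], [0.26, 2.42], [-1.36, 4.5], [0.01, 1.98], [-2.84, 2.84]. Speed limits (rad/s): [2.79, 2.79, 3.14, 3.14, 3.14, 3.14, 3.14].

### API

Orientations are given as a unit quaternion [w, x, y, z].
In Python, from cell import env gives the robot as it stands.
- The arm moves only by the tool move_arm, never from a script. Its argument "plan" is a list of rows, each a list of 3 entries, a list of its own where there are three numbers: the closure, from -1 (fully open) to 1 (shut), then the shift along the tool's x, y, z in mm, then the turn, a rotation vector about the tool's x, y, z in degrees. A call has 1 to 20 rows; each row is the pose to reach, as a shift and turn from the pose commanded when the call began, along the tool's axes at that moment; what a row does not reach only later rows make up. A row lasts 1/8 s, in which the tool goes at most 62.5 mm and 10.7 degrees, less where a joint would pass 70% of its speed; a pose out of reach is approached as far as the arm can. A call with a gripper value outside its range is refused whole. The fingers move at their own pace and stop on an object; "squeeze" is the grip in N (left out, the last holds). Time passes only in rows, so rows that repeat a pose let the fingers close. It gives the time, the measured TCP pose, the force and the opening at its end, in the units of the state.
- env.observe(): the state, without advancing time (a new reading comes with each control period).
- env.grab_frame(name): name is "side" or "top" or "wrist"; returns a dict with "color" (384x512x3 uint8, red, green, blue), "K" (3x3 intrinsics, pixels), "R" (3x3) and "t" (3): a world point X has camera coordinates R X + t; the wrist camera has in their place "hand_eye" (4x4, takes a point from camera to tool coordinates, whose origin is the TCP and whose axes are the flange's). Camera axes: x right, y down, z forward; pixel columns grow to the right and rows downward; lengths in mm; the calibration is good to about 2 mm. The wrist camera is an equidistant fisheye: a pixel r from the principal point sees the ray r / f radians off the axis. A picture is of the moment at which its call begins: read the wrist's pose just before it. There is no depth.
- env.job_done(): hands the job in, once; it reports no verdict.
Trained networks look in the newest picture that a camera, given by its name, has taken for a name from the list of things; names that differ only in an ending like _2 or _b are one class to them, and where a whole thing is asked for, a point or a joint stands for the part that bears it (a point fixed in the world has none). Each returns a list of dicts, best first, with "confidence" (0 to 1); they miss things now and then, are a little off and sometimes report something else, mostly with a low value. They report only what shows in the picture. A call takes as long as a camera call. They do not tell look-alikes from the thing itself.
- env.cut_out(label, camera): "mask" (384x512 bool, what is visible of it) and "xy" ([column, row] in pixels, amid what is visible of it).
The state is a dict: "clock": time; "qpos": joint angles; "qvel": joint speeds; "joint_torque": joint torques, N m; "position": TCP position; "tool_rot": TCP orientation; "force": force on the tool from outside, world axes, zero at the start; "wrist_torque": the same for the moment, N m; "gripper_width": opening from 0.0 (shut) to 1.0 (fully open).
Only numpy, scipy, OpenCV 4.12 (cv2) and the standard library are available. Lean on these libraries where they do the work, as an engineer would, in place of code of your own. Each camera call takes 0.05 s, during which the arm holds its last target.

## Working session

There is one attempt and no reset: what is moved stays moved. The work goes in short steps, Python scripts to look and compute and a tool call to move; the robot and the scene stay as the last step left them, time stands still between calls to the robot, and variables do not carry over. Pictures are saved under pics/ and viewed, and the job is handed in when it is done.

Besides the shell and the picture viewer there is one more tool, called after ">>>" as name(argument=value, ...) on one line, values as JSON. move_arm: Moves the arm, as the interface text tells. Its arguments: {"type":"object","properties":{"plan":{"type":"array","items":{"type":"array"}},"squeeze":{"type":"number"}},"required":["plan"]}

```bash
ls; mkdir -p pics; python3 - <<'E'
from cell import env
import cv2
s=env.observe(); print({k:(v if not hasattr(v,'round') else v.round(3) if hasattr(v,'shape') else v) for k,v in s.items()})
for n in ['side','top','wrist']:
    f=env.grab_frame(n); cv2.imwrite(f'pics/{n}0.png',f['color'][:,:,::-1])
    print(n,f['K'], f.get('R'),f.get('t'),f.get('hand_eye'))
E
```

```text
pics
{'clock': 0.0, 'qpos': array([-1.266,  0.616, -0.013,  1.425,  0.008,  1.103, -0.04 ]), 'qvel': array([-0.   , -0.001, -0.   , -0.   ,  0.002,  0.   ,  0.001]), 'joint_torque': array([-0.0000e+00, -4.5894e+01,  2.0900e-01, -1.6574e+01, -6.1000e-02,
        2.1000e-02,  0.0000e+00]), 'position': array([210.847, 614.041, 234.493]), 'tool_rot': array([-0.   ,  0.165,  0.986, -0.001]), 'force': array([-0.344, -0.267,  0.552]), 'wrist_torque': array([-0.026, -0.002,  0.001]), 'gripper_width': 0.9981990891573915}
side [[424.62132518   0.         260.44168351]
 [  0.         424.62132518 187.47709958]
 [  0.           0.           1.        ]] [[ 8.92075691e-01 -4.51885252e-01  8.24806832e-04]
 [-3.50353741e-01 -6.92790793e-01 -6.30311965e-01]
 [ 2.85400099e-01  5.61997008e-01 -7.76341514e-01]] [-470.59184245  307.19442684 1110.24081712] None
top [[378.58785696   0.         257.03787602]
 [  0.         378.58785696 193.97327688]
 [  0.           0.           1.        ]] [[-0.02589859 -0.99953888  0.01585216]
 [-0.99199931  0.02373679 -0.12399164]
 [ 0.12355819 -0.01893654 -0.99215663]] [  -9.26927552  570.51136449 1212.99341985] None
wrist [[297.31863964   0.         255.4035971 ]
 [  0.         297.31863964 188.67650959]
 [  0.           0.           1.        ]] None None [[-1.82458719e-04 -9.62330651e-01 -2.71881748e-01  7.54460326e+01]
 [ 9.99999518e-01  8.65847132e-05 -9.77563799e-04 -6.34264835e-01]
 [ 9.64280410e-04 -2.71881795e-01  9.62330172e-01 -1.49808263e+02]
 [ 0.00000000e+00  0.00000000e+00  0.00000000e+00  1.00000000e+00]]
```

View pics/side0.png

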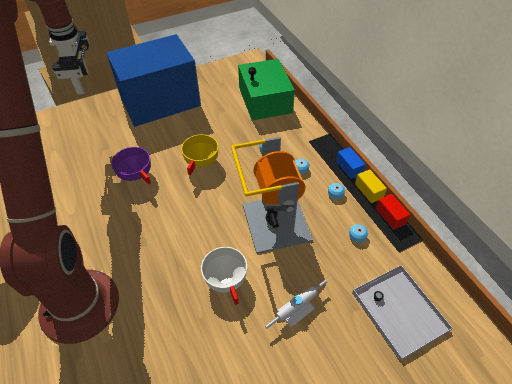

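View pics/top0.png

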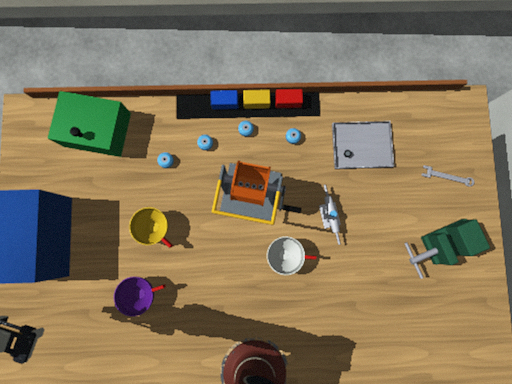

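View pics/wrist0.png

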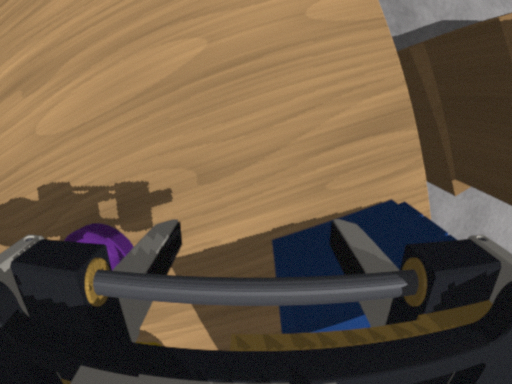

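```bash
python3 - <<'E'
import cv2
t=cv2.imread('pics/top0.png'); s=cv2.imread('pics/side0.png')
cv2.imwrite('pics/tc.png',cv2.resize(t[150:260,120:345],None,fx=3.5,fy=3.5,interpolation=cv2.INTER_CUBIC))
cv2.imwrite('pics/sc.png',cv2.resize(s[120:270,170:370],None,fx=4,fy=4,interpolation=cv2.INTER_CUBIC))
E
cat > h.py <<'E'
import numpy as np, cv2
from scipy.spatial.transform import Rotation as Rn
from scipy.optimize import least_squares
def proj(f,X):
    X=np.atleast_2d(X); c=X@np.array(f['R']).T+f['t']; p=c@np.array(f['K']).T
    return p[:,:2]/p[:,2:]
def ray(f,uv,z):
    K=np.array(f['K']);R=np.array(f['R']);t=np.array(f['t'])
    d=R.T@np.linalg.inv(K)@np.array([uv[0],uv[1],1.]); o=-R.T@t
    return o+d*(z-o[2])/d[2]
def frame(x,y,yaw,P):
    P=np.atleast_2d(P).astype(float); c,s=np.cos(yaw),np.sin(yaw)
    return np.c_[x+c*P[:,0]-s*P[:,1],y+s*P[:,0]+c*P[:,1],P[:,2]]
def wproj(f,pos,quat,X):
    # world -> wrist fisheye pixels
    R=Rn.from_quat(np.r_[quat[1:],quat[0]]).as_matrix()
    T=np.atleast_2d(X)-pos; T=T@R
    H=np.linalg.inv(f['hand_eye']); c=T@H[:3,:3].T+H[:3,3]
    r=np.hypot(c[:,0],c[:,1]); th=np.arctan2(r,c[:,2]); K=f['K']
    return np.c_[K[0,2]+K[0,0]*th*c[:,0]/r,K[1,2]+K[1,1]*th*c[:,1]/r]
E
python3 - <<'E'
from cell import env
import cv2,numpy as np
for n in ['side','top']:
    f=env.grab_frame(n)
    for l in ['cradle','cup','tab','drum','crank_grip','rail','truck','wheel0','pivot_cup']:
        for d in env.cut_out(l,n)[:4]:
            m=d['mask']; ys,xs=np.nonzero(m)
            print(n,l,round(d['confidence'],2),d['xy'],xs.min(),xs.max(),ys.min(),ys.max(),m.sum())
E
```

```text
side cradle 0.58 [274.2, 200.7] 231 312 138 252 5360
side cup 0.77 [224.4, 269.6] 201 246 247 302 1675
side cup 0.64 [197.9, 149.5] 182 218 134 174 1052
side cup 0.61 [132.2, 165.5] 111 150 146 183 1122
side tab 0.94 [227.0, 268.9] 202 246 247 303 1686
side tab 0.85 [128.7, 162.2] 111 150 147 183 1123
side tab 0.69 [359.9, 232.0] 350 367 225 241 256
side tab 0.65 [198.4, 151.5] 182 218 135 174 1009
side drum 0.72 [274.8, 178.1] 254 305 151 227 1931
side crank_grip 0.59 [275.2, 173.7] 254 303 151 227 1895
side crank_grip 0.58 [195.9, 150.7] 182 216 135 173 981
side crank_grip 0.41 [361.1, 231.8] 349 367 224 242 274
side rail 0.84 [274.0, 200.9] 231 312 137 252 5424
side truck 0.76 [294.9, 311.5] 276 315 288 325 781
side wheel0 0.84 [361.8, 231.4] 349 367 225 241 259
side wheel0 0.58 [337.1, 190.0] 328 344 183 198 217
side wheel0 0.58 [276.1, 175.3] 254 305 150 227 1981
side wheel0 0.44 [301.7, 166.4] 296 308 159 173 150
side pivot_cup 0.57 [378.1, 296.1] 374 383 291 300 82
top cradle 0.9 [250.5, 192.6] 212 301 161 222 3334
top cradle 0.21 [206.4, 142.1] 198 212 134 149 183
top cup 0.96 [152.0, 223.8] 129 172 206 246 1256
top cup 0.63 [286.0, 257.0] 267 315 236 274 1191
top cup 0.56 [133.0, 292.0] 114 165 276 315 1307
top tab 0.73 [150.1, 226.8] 131 171 206 245 1194
top tab 0.69 [290.2, 253.6] 268 315 236 274 1139
top tab 0.66 [134.8, 295.5] 114 164 275 315 1322
top drum 0.67 [253.2, 182.5] 226 300 161 211 1450
top crank_grip 0.68 [251.5, 185.7] 225 301 160 212 1684
top rail 0.91 [251.5, 193.3] 213 300 160 223 3300
top truck 0.66 [328.4, 212.3] 320 340 186 242 533
top truck 0.62 [347.3, 154.6] 345 351 150 156 39
top truck 0.36 [253.4, 190.6] 213 301 161 223 3566
top wheel0 0.7 [166.9, 156.3] 158 173 152 167 204
top wheel0 0.68 [246.3, 128.4] 239 253 120 135 184
top wheel0 0.63 [207.0, 142.5] 198 212 134 148 171
top wheel0 0.43 [291.7, 134.8] 287 300 129 142 154
top pivot_cup 0.38 [348.1, 155.5] 345 350 150 156 33
```

View pics/tc.png

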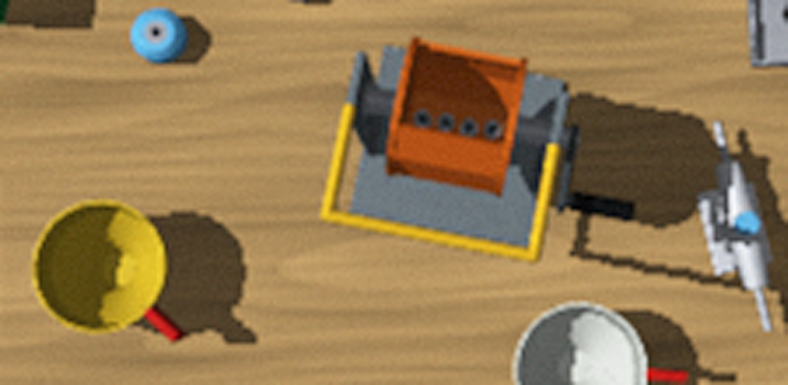

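View pics/sc.png

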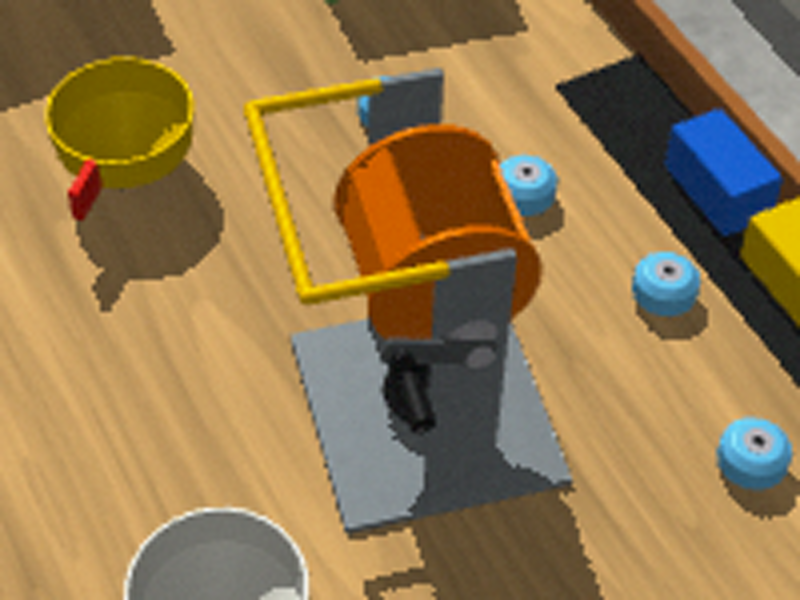

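```bash
cat > fit.py <<'E'
from cell import env
from h import *
T=env.grab_frame('top'); S=env.grab_frame('side')
tc=lambda p:(np.array(p)+.5)/3.5-.5+[120,150]
sc=lambda p:(np.array(p)+.5)/4-.5+[170,120]
obs=[(S,sc([250,106]),[-104,80,268]),(S,sc([306,296]),[-104,-80,268]),(S,sc([347,530]),[-85,-90,8]),(S,sc([572,484]),[85,-90,8]),(S,sc([293,338]),[-85,90,8]),
(T,tc([327,216]),[-104,80,268]),(T,tc([534,256]),[-104,-80,268])]
def res(p): return np.concatenate([proj(f,frame(*p,[P]))[0]-uv for f,uv,P in obs])
r=least_squares(res,[700,0,0]); print('cradle',r.x[:2],np.degrees(r.x[2])); print(r.fun.reshape(-1,2).round(1))
cr=r.x
def q_res(q):
    P=[-55*np.cos(q),-154,200+55*np.sin(q)]
    return proj(T,frame(*cr,[P]))[0],proj(S,frame(*cr,[P]))[0]
print(tc([633,210]),sc([425,430]))
for q in [-.2,0,.2]: print(q,q_res(q))
# cup
C=[]
for f,box,name in [(T,(120,195,180,255),'t'),(S,(170,125,225,185),'s')]:
    im=f['color'].astype(int); r_,g,b=im[...,0],im[...,1],im[...,2]
    y=(r_>60)&(g>0.6*r_)&(b<0.3*r_); m=np.zeros_like(y); m[box[1]:box[3],box[0]:box[2]]=1; y&=m
    cs,_=cv2.findContours(y.astype(np.uint8),cv2.RETR_EXTERNAL,cv2.CHAIN_APPROX_NONE)
    c=max(cs,key=cv2.contourArea)[:,0]; print(name,len(c),c.min(0),c.max(0))
    C.append((f,c))
a=np.linspace(0,2*np.pi,360)
ring=np.c_[60*np.cos(a),60*np.sin(a),0*a+76]
prof=[(16,0),(31,21),(56,42),(60,76)]
cl=np.vstack([np.c_[r*np.cos(a),r*np.sin(a),0*a+z] for r,z in prof])
def cres(p):
    out=[]
    for f,c in C:
        pr=proj(f,cl+[p[0],p[1],0])
        h=cv2.convexHull(pr.astype(np.float32))
        out+= [cv2.pointPolygonTest(h,(float(u),float(v)),True)-.5 for u,v in c]
    return np.array(out)
p0=ray(T,(149,227),76)[:2]; print(p0)
r=least_squares(cres,p0,loss='soft_l1',diff_step=1e-3); print('cup',r.x,np.abs(r.fun).mean()); cup=r.x
# tab: red pixels in both
def red(f,box):
    im=f['color'].astype(int); m=(im[...,0]>90)&(im[...,1]<60)&(im[...,2]<70)
    k=np.zeros_like(m); k[box[1]:box[3],box[0]:box[2]]=1; ys,xs=np.nonzero(m&k); return np.c_[xs,ys]
for f,box in [(T,(150,230,180,255)),(S,(180,150,205,185))]:
    px=red(f,box); print(len(px),px.mean(0)); 
    best=[]
    for deg in np.arange(-90,91,2):
        yaw=np.radians(deg)
        P=[[x,y,z] for x in(-58,-96) for y in(-5,5) for z in(44,76)]
        h=cv2.convexHull(proj(f,frame(*cup,yaw,P)).astype(np.float32))
        best.append((np.abs(np.mean([min(0,cv2.pointPolygonTest(h,(float(u),float(v)),True)) for u,v in px])),deg))
    print(sorted(best)[:6])
np.save('est.npy',np.r_[cr,cup])
E
python3 fit.py
```

```text
cradle [580.7779806   -1.92035793] -13.01872322432994
[[ 0.7  0.9]
 [ 0.2  0.5]
 [-0.4  0.3]
 [ 0.6 -0.5]
 [-0.5 -1.1]
 [-0.2 -0. ]
 [-0.3  0.6]]
[300.5        209.64285714] [275.875 227.125]
-0.2 (array([298.99751014, 212.79065972]), array([274.12183881, 233.82514741]))
0 (array([299.40863433, 212.8806597 ]), array([273.7975274, 231.4287332]))
0.2 (array([299.97275554, 212.21180313]), array([274.3595027 , 228.80653656]))
t 106 [130 207] [167 244]
s 107 [181 134] [218 166]
[468.65519419 319.37877687]
cup [472.7383196  324.13791278] 0.6197076114877809
40 [165.75  242.175]
[(np.float64(0.0), np.int64(46)), (np.float64(0.0008999479475607557), np.int64(44)), (np.float64(0.04055547572063117), np.int64(48)), (np.float64(0.13490100034319877), np.int64(42)), (np.float64(0.24849533725484693), np.int64(50)), (np.float64(0.45178594440237524), np.int64(40))]
80 [191.     167.0375]
[(np.float64(0.0), np.int64(46)), (np.float64(0.014554441241950572), np.int64(44)), (np.float64(0.045350073669640084), np.int64(48)), (np.float64(0.10843419172664515), np.int64(42)), (np.float64(0.23534968742031898), np.int64(50)), (np.float64(0.2942392887251667), np.int64(40))]
```

```bash
python3 - <<'E'
from cell import env
from h import *
T=env.grab_frame('top'); S=env.grab_frame('side')
for n,p,z in [('purple',(133.5,296.5),76),('purple tab',(163,287.5),70),('white',(285.5,256),76),('white tab',(315,258),70),('box c1',(70,192),150),('box c2',(70,282),150),('truck hi',(330,190),50),('truck lo',(340,240),50)]: print(n,ray(T,p,z).round())
for p in [(110,50),(180,38),(198,105),(130,121)]: print('box side',ray(S,p,0).round(),ray(S,p,150).round())
E
```

```text
purple [257. 365.  76.]
purple tab [281. 276.  70.]
white [ 367. -107.   76.]
white tab [ 358. -200.   70.]
box c1 [575. 534. 150.]
box c2 [313. 525. 150.]
truck hi [ 576. -262.   50.]
truck lo [ 413. -287.   50.]
box side [ 363. 1122.    0.] [342. 874. 150.]
box side [ 667. 1074.    0.] [602. 832. 150.]
box side [569. 608.   0.] [518. 433. 150.]
box side [314. 637.   0.] [299. 458. 150.]
```

```bash
cat >> h.py <<'E'
def Rq(q): return Rn.from_quat(np.r_[q[1:],q[0]])
def toolR(yaw_deg,tilt_deg):
    # tool z tilts forward along yaw dir; tool y = dir yaw+90 (option A)
    a=np.radians(yaw_deg);t=np.radians(tilt_deg)
    y=np.array([-np.sin(a),np.cos(a),0]); z=np.array([np.sin(t)*np.cos(a),np.sin(t)*np.sin(a),-np.cos(t)])
    return Rn.from_matrix(np.c_[np.cross(y,z),y,z])
def rel(p0,R0,p1,R1):
    d=R0.inv().apply(np.array(p1)-p0); r=(R0.inv()*R1).as_rotvec(degrees=True)
    print('shift',d.round(1).tolist(),'turn',r.round(1).tolist())
import json
def cmd_load(): 
    d=json.load(open('cmd.json')); return np.array(d['p']),Rn.from_quat(d['q'])
def cmd_apply(shift,turn):
    p,R=cmd_load(); p1=p+R.apply(shift); R1=R*Rn.from_rotvec(turn,degrees=True)
    json.dump({'p':p1.tolist(),'q':R1.as_quat().tolist()},open('cmd.json','w')); return p1,R1
def cmp(env):
    s=env.observe(); p,R=cmd_load(); R2=Rq(s['tool_rot'])
    print('t',s['clock'],'cmd',p.round(1),'meas',np.round(s['position'],1),'dR',(R.inv()*R2).as_rotvec(degrees=True).round(2),'q',np.round(s['qpos'],3),'F',np.round(s['force'],1),'w',round(s['gripper_width'],3))
    open('log.txt','a').write(json.dumps([list(map(float,s['qpos'])),list(map(float,s['position'])),list(map(float,s['tool_rot']))])+'\n')
E
python3 - <<'E'
from cell import env
from h import *
s=env.observe(); R=Rq([0,.165,.986,0])
# exact down with same yaw
R=Rq(s['tool_rot'])
json.dump({'p':[211.086,614.74,235.64],'q':R.as_quat().tolist()},open('cmd.json','w'))
p,R=cmd_load(); print(R.as_matrix().round(3))
rel(p,R,[405,256,200],toolR(45,30))
E
```

```text
[[-0.946  0.325 -0.   ]
 [ 0.325  0.946 -0.   ]
 [ 0.    -0.    -1.   ]]
shift [-299.9, -276.3, 35.7] turn [-16.7, -26.8, -62.4]
```

>>> move_arm(plan=[[-0.2, [-60, -55, 7], [-3, -5, -12]], [-0.2, [-150, -138, 18], [-8, -13, -31]], [-0.2, [-240, -220, 28], [-13, -21, -50]], [-0.2, [-300, -276, 36], [-16.7, -26.8, -62.4]], [-0.2, [-300, -276, 36], [-16.7, -26.8, -62.4]], [-0.2, [-300, -276, 36], [-16.7, -26.8, -62.4]], [-0.2, [-300, -276, 36], [-16.7, -26.8, -62.4]], [-0.2, [-300, -276, 36], [-16.7, -26.8, -62.4]], [-0.2, [-300, -276, 36], [-16.7, -26.8, -62.4]], [-0.2, [-300, -276, 36], [-16.7, -26.8, -62.4]], [-0.2, [-300, -276, 36], [-16.7, -26.8, -62.4]]])

```text
clock: 2.72
position: [404.8, 258.0, 200.1]
tool_rot: [0.24, -0.371, 0.892, 0.099]
force: [-0.3, 0.6, 0.9]
gripper_width: 0.599
```

```bash
cat > look.py <<'E'
import sys
from cell import env
from h import *
n=sys.argv[1]; tag=sys.argv[2]
s=env.observe()
f=env.grab_frame(n); im=f['color'][:,:,::-1].copy()
if len(sys.argv)>3:
    x0,y0,x1,y1,k=map(int,sys.argv[3:8]); im=cv2.resize(im[y0:y1,x0:x1],None,fx=k,fy=k,interpolation=cv2.INTER_CUBIC)
cv2.imwrite(f'pics/{n}_{tag}.png',im)
E
python3 - <<'E'
from cell import env
from h import *
cmd_apply([-300, -276, 36], [-16.7, -26.8, -62.4]); cmp(env)
s=env.observe(); f=env.grab_frame('wrist'); im=f['color'][:,:,::-1].copy()
e=np.load('est.npy'); cup=(e[3],e[4],np.radians(45)); a=np.linspace(0,2*np.pi,60)
P=frame(*cup,np.c_[60*np.cos(a),60*np.sin(a),0*a+76]); pts=wproj(f,s['position'],s['tool_rot'],P)
cv2.imwrite('pics/w1raw.png',im)
for u,v in pts: cv2.circle(im,(int(u),int(v)),1,(255,0,0),-1)
for u,v in wproj(f,s['position'],s['tool_rot'],frame(*cup,[[x,y,76] for x in(-60,-96) for y in(-5,5)])): cv2.circle(im,(int(round(u)),int(round(v))),1,(0,255,0),-1)
cv2.imwrite('pics/w1.png',im)
E
```

```text
t 2.725 cmd [405.2 256.3 199.7] meas [404.8 258.  200.1] dR [-0.09 -0.07 -0.15] q [-0.216  0.296 -0.402  2.342  0.569  0.014  1.22 ] F [-0.3  0.6  0.9] w 0.599
```

View pics/w1.png

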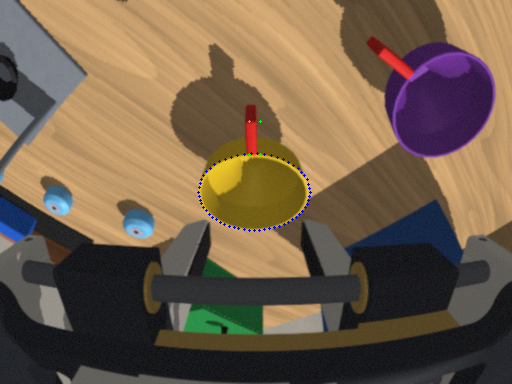

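```bash
python3 - <<'E'
from h import *
p,R=cmd_load()
e=np.load('est.npy'); cup=(e[3],e[4],np.radians(45))
g=frame(*cup,[[-81,0,60]])[0]; print(g)
R1=toolR(45,30); tcp=g+2*R1.apply([0,0,1])
rel(p,R,[tcp[0],tcp[1],110],R1); rel(p,R,tcp,R1)
E
```

```text
[415.46267032 266.86226351  60.        ]
shift [31.2, 0.3, 85.5] turn [-0.0, -0.0, -0.0]
shift [57.0, 0.3, 130.3] turn [-0.0, -0.0, -0.0]
```

>>> move_arm(plan=[[-0.2, [10, 0, 28], [0, 0, 0]], [-0.2, [21, 0, 57], [0, 0, 0]], [-0.2, [31, 0, 85], [0, 0, 0]], [-0.2, [31, 0, 85], [0, 0, 0]], [-0.2, [31, 0, 85], [0, 0, 0]]])

```text
clock: 3.4
position: [404.5, 241.2, 113.3]
tool_rot: [0.199, -0.381, 0.901, 0.061]
force: [0.3, -0.3, -0.8]
gripper_width: 0.6
```

```bash
python3 - <<'E'
from cell import env
from h import *
cmd_apply([31, 0, 85], [0,0,0]); cmp(env)
s=env.observe(); f=env.grab_frame('wrist'); im=f['color'][:,:,::-1].copy()
e=np.load('est.npy'); cup=(e[3],e[4],np.radians(45)); a=np.linspace(0,2*np.pi,60)
P=frame(*cup,np.c_[60*np.cos(a),60*np.sin(a),0*a+76]); pts=wproj(f,s['position'],s['tool_rot'],P)
for u,v in pts: cv2.circle(im,(int(u),int(v)),1,(255,0,0),-1)
for u,v in wproj(f,s['position'],s['tool_rot'],frame(*cup,[[x,y,z] for x,z in((-60,76),(-96,76),(-96,44)) for y in(-5,5)])): cv2.circle(im,(int(round(u)),int(round(v))),1,(0,255,0),-1)
cv2.imwrite('pics/w2.png',im)
E
```

```text
t 3.4 cmd [416.3 267.3 110.5] meas [404.5 241.2 113.3] dR [ 2.    6.05 -1.39] q [-0.062  0.547 -0.686  2.384  1.952  0.32  -0.134] F [ 0.3 -0.3 -0.8] w 0.6
```

View pics/w2.png

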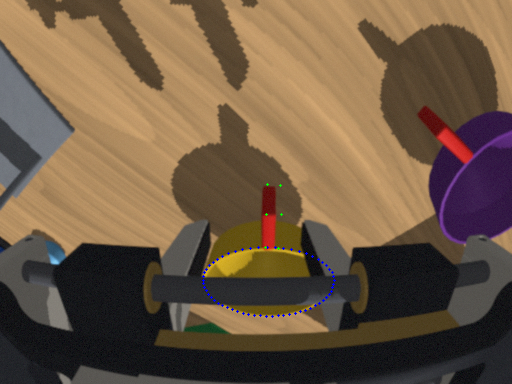

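>>> move_arm(plan=[[-0.2, [0, 0, 0], [0, 0, 0]], [-0.2, [0, 0, 0], [0, 0, 0]], [-0.2, [0, 0, 0], [0, 0, 0]], [-0.2, [0, 0, 0], [0, 0, 0]]])

```text
clock: 3.95
position: [404.6, 239.9, 114.0]
tool_rot: [0.199, -0.38, 0.901, 0.06]
force: [-0.7, -0.1, 0.2]
gripper_width: 0.601
```

```bash
python3 - <<'E'
from cell import env
from h import *
cmp(env)
E
```

```text
t 3.95 cmd [416.3 267.3 110.5] meas [404.6 239.9 114. ] dR [ 2.08  6.14 -1.33] q [-0.061  0.544 -0.685  2.384  1.942  0.318 -0.124] F [-0.7 -0.1  0.2] w 0.601
```

```bash
cat >> h.py <<'E'
def cmd_sync(env):
    s=env.observe(); json.dump({'p':list(map(float,s['position'])),'q':Rq(s['tool_rot']).as_quat().tolist()},open('cmd.json','w'))
E
python3 - <<'E'
from cell import env
from h import *
cmd_sync(env); p,R=cmd_load(); rel(p,R,[416.2,267.6,110],toolR(45,30))
E
```

```text
shift [-24.1, 11.5, 14.5] turn [-2.1, -6.2, 1.3]
```

>>> move_arm(plan=[[-0.2, [-8, 4, 5], [-0.7, -2, 0.4]], [-0.2, [-16, 8, 10], [-1.4, -4, 0.9]], [-0.2, [-24.1, 11.5, 14.5], [-2.1, -6.2, 1.3]], [-0.2, [-24.1, 11.5, 14.5], [-2.1, -6.2, 1.3]], [-0.2, [-24.1, 11.5, 14.5], [-2.1, -6.2, 1.3]], [-0.2, [-24.1, 11.5, 14.5], [-2.1, -6.2, 1.3]]])

```text
clock: 4.7
position: [416.2, 267.5, 109.8]
tool_rot: [0.239, -0.37, 0.892, 0.099]
force: [0.5, 0.1, -0.2]
gripper_width: 0.597
```

```bash
python3 - <<'E'
from cell import env
from h import *
cmd_apply([-24.1, 11.5, 14.5], [-2.1, -6.2, 1.3]);cmp(env)
E
```

```text
t 4.7 cmd [416.2 267.6 110. ] meas [416.2 267.5 109.8] dR [ 0.01  0.03 -0.  ] q [ 0.05   0.66  -0.881  2.4    2.176  0.479 -0.342] F [ 0.5  0.1 -0.2] w 0.597
```

```bash
cat > ov.py <<'E'
import sys
from cell import env
from h import *
s=env.observe(); f=env.grab_frame('wrist'); im=f['color'][:,:,::-1].copy()
e=np.load('est.npy'); cup=(e[3],e[4],np.radians(45)); a=np.linspace(0,2*np.pi,60)
P=frame(*cup,np.c_[60*np.cos(a),60*np.sin(a),0*a+76]); pts=wproj(f,s['position'],s['tool_rot'],P)
for u,v in pts: cv2.circle(im,(int(u),int(v)),1,(255,0,0),-1)
for u,v in wproj(f,s['position'],s['tool_rot'],frame(*cup,[[x,y,z] for x,z in((-60,76),(-96,76),(-96,44)) for y in(-5,5)])): cv2.circle(im,(int(round(u)),int(round(v))),1,(0,255,0),-1)
cv2.imwrite('pics/w%s.png'%sys.argv[1],im)
E
python3 ov.py 3
```

```text
(no output)
```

View pics/w3.png

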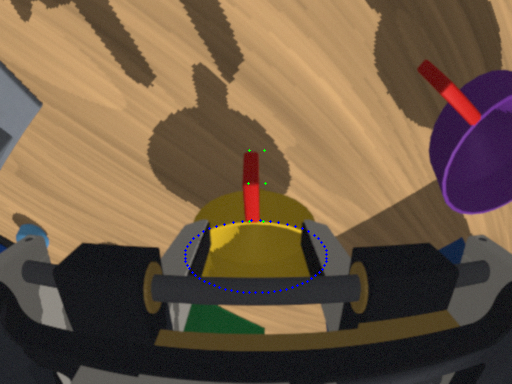

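```bash
python3 - <<'E'
from h import *
p,R=cmd_load()
R1=toolR(45,30); d=np.array([416.2,267.6,60.])+R1.apply([0,-3,0])
rel(p,R,d+[0,0,-2],R1)
E
```

```text
shift [26.1, -3.0, 45.0] turn [-0.0, 0.0, 0.0]
```

>>> move_arm(plan=[[-0.2, [4, -3, 7], [0, 0, 0]], [-0.2, [9, -3, 15], [0, 0, 0]], [-0.2, [15, -3, 26], [0, 0, 0]], [-0.2, [21, -3, 36], [0, 0, 0]], [-0.2, [26, -3, 45], [0, 0, 0]], [-0.2, [26, -3, 45], [0, 0, 0]], [-0.2, [26, -3, 45], [0, 0, 0]], [-0.2, [26, -3, 45], [0, 0, 0]]])

```text
clock: 5.75
position: [420.4, 266.1, 57.2]
tool_rot: [0.238, -0.369, 0.893, 0.099]
force: [-0.9, 0.9, -0.9]
gripper_width: 0.6
```

```bash
python3 - <<'E'
from cell import env
from h import *
cmd_apply([26,-3,45], [0,0,0]);cmp(env)
E
python3 ov.py 4
```

```text
t 5.75 cmd [418.4 265.5  58. ] meas [420.4 266.1  57.2] dR [-0.07  0.19  0.09] q [ 0.206  1.06  -1.28   2.42   2.037  0.961 -0.09 ] F [-0.9  0.9 -0.9] w 0.6
```

View pics/w4.png

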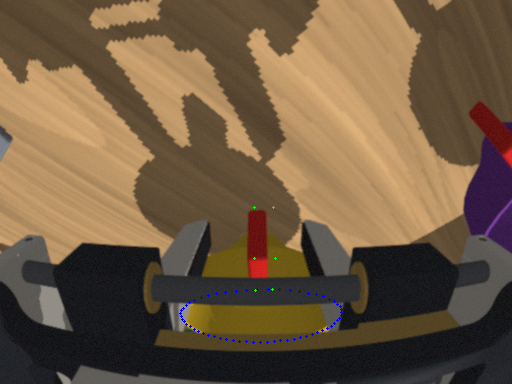

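```bash
cat > kin.py <<'E'
from h import *
import itertools
D=[json.loads(l) for l in open('log.txt')]
D.append([[-1.266,0.616,-0.013,1.425,0.008,1.103,-0.04],[210.847,614.041,234.493],[0,.165,.986,-.001]])
def tx(x,z): 
    T=np.eye(4);T[0,3]=x;T[2,3]=z;return T
def rot(ax,a):
    T=np.eye(4);T[:3,:3]=Rn.from_euler(ax,a).as_matrix();return T
def fk(p,sg,q):
    h,L1,L2,L3,a0,a1,a2,a3,o1,o7=p
    return tx(0,h)@rot('z',sg[0]*q[0]+o1)@tx(a0,0)@rot('y',q[1])@tx(a1,L1)@rot('z',sg[1]*q[2])@rot('y',q[3])@tx(a2,L2)@rot('z',sg[2]*q[4])@rot('y',q[5])@tx(a3,L3)@rot('z',sg[3]*q[6]+o7)
def res(p,sg):
    o=[]
    for q,pos,rt in D:
        T=fk(p,sg,q); o+=list((T[:3,3]-pos)/3); o+=list((Rq(rt).inv()*Rn.from_matrix(T[:3,:3])).as_rotvec()*100)
    return np.r_[o,np.array(p[4:8])/30]
if __name__=='__main__':
    best=[]
    for sg in itertools.product([1,-1],repeat=4):
        for o7 in [0,1.57,3.14,-1.57]:
            for o1 in ([0]):
                r=least_squares(res,[300,350,350,250,0,0,0,0,o1,o7],args=(sg,),loss='soft_l1'); best.append((r.cost,sg,r.x))
    best.sort(key=lambda b:b[0])
    for b in best[:4]: print(b[0],b[1],b[2].round(3))
    print(res(best[0][2],best[0][1]).reshape(-1)[:30].round(2))
    json.dump([list(best[0][2]),best[0][1]],open('kin.json','w'))
E
python3 kin.py
```

```text
5.163244978458843 (-1, -1, -1, -1) [ 2.45540e+02  5.45865e+02  3.72558e+02  2.82724e+02 -8.04800e+00
  1.33480e+01 -2.91600e+00  1.87500e+00 -3.10000e-02  6.29861e+02]
5.163244978459359 (-1, -1, -1, -1) [ 2.45540e+02  5.45865e+02  3.72558e+02  2.82724e+02 -8.04800e+00
  1.33480e+01 -2.91600e+00  1.87500e+00 -3.10000e-02  6.29861e+02]
5.16324497846312 (-1, -1, -1, -1) [ 2.45540e+02  5.45865e+02  3.72558e+02  2.82724e+02 -8.04800e+00
  1.33480e+01 -2.91600e+00  1.87500e+00 -3.10000e-02 -4.69696e+02]
5.163244978465296 (-1, -1, -1, -1) [ 2.45540e+02  5.45865e+02  3.72558e+02  2.82724e+02 -8.04800e+00
  1.33480e+01 -2.91600e+00  1.87500e+00 -3.10000e-02  1.54300e+00]
[-0.5   0.39 -0.16  1.56  0.02 -0.1   0.14  0.64  0.07  1.26  0.15  0.05
  0.15  0.65  0.07  1.26  0.15  0.05  0.27 -0.2  -0.11  1.56  0.02 -0.1
 -0.37 -0.88  0.14  1.55  0.02 -0.1 ]
```

>>> move_arm(plan=[[1, [0, 0, 0], [0, 0, 0]], [1, [0, 0, 0], [0, 0, 0]], [1, [0, 0, 0], [0, 0, 0]], [1, [0, 0, 0], [0, 0, 0]], [1, [0, 0, 0], [0, 0, 0]], [1, [0, 0, 0], [0, 0, 0]]], squeeze=40)

```text
clock: 6.55
position: [420.3, 266.6, 58.1]
tool_rot: [0.238, -0.37, 0.892, 0.099]
force: [0.0, -0.8, -0.2]
gripper_width: 0.105
```

```bash
python3 - <<'E'
from cell import env
from h import *
cmd_sync(env); cmp(env)
E
sed -i 's#soft_l1#linear#' kin.py; python3 kin.py
cat > ik.py <<'E'
from kin import *
P,SG=json.load(open('kin.json'))
lo=np.array([-3.12,-.3,-1.34,.26,-1.36,.01,-2.84])+.005; hi=np.array([3.12,2.06,1.32,2.42,4.5,1.98,2.84])-.005
def elbow(q):
    h,L1,L2,L3,a0,a1,a2,a3,o1,o7=P
    T=tx(0,h)@rot('z',SG[0]*q[0]+o1)@tx(a0,0)@rot('y',q[1])@tx(a1,L1); W=T@rot('z',SG[1]*q[2])@rot('y',q[3])@tx(a2,L2)
    return T[:3,3].round(),W[:3,3].round()
def ik(pos,R,q0,tries=1,w=0.02):
    def f(q):
        T=fk(P,SG,q); return np.r_[(T[:3,3]-pos)/3,(R.inv()*Rn.from_matrix(T[:3,:3])).as_rotvec()*100,(q-q0)*w]
    best=None
    rng=np.random.default_rng(0)
    for i in range(tries):
        s=np.clip(q0 if i==0 else rng.uniform(lo,hi),lo+.001,hi-.001)
        r=least_squares(f,s,bounds=(lo,hi)); c=np.abs(r.fun[:6]).max()
        if best is None or r.cost<best[1]: best=(r.x,r.cost,c)
    return best
E
python3 - <<'E'
from ik import *
e=np.load('est.npy'); cr=e[:3]
q0=np.array(D[-2][0]); print('now',elbow(q0))
cy=np.degrees(cr[2])
for tilt in (30,):
  for (cx,cyy,z,yaw) in [(0,0,73,0),(0,0,110,0),(-50,0,110,0),(-90,0,110,0),(-90,0,110,-30),(-90,0,110,-60),(0,0,110,-30),(-90,0,110,20),(0,0,110,20),(-90,76,110,-45),(-110,150,110,-30),(-179,293,110,58)]:
    g=frame(*cr,frame(cx,cyy,np.radians(yaw),[[-82,0,z]]))[0]
    q,c,m=ik(g,toolR(cy+yaw,tilt),q0,tries=12)
    print(tilt,(cx,cyy,z,yaw),g.round(),round(m,2),q.round(2),elbow(q))
E
```

```text
t 6.55 cmd [420.3 266.6  58.1] meas [420.3 266.6  58.1] dR [0. 0. 0.] q [ 0.205  1.057 -1.279  2.421  2.037  0.958 -0.091] F [ 0.  -0.8 -0.2] w 0.105
8.050394550466075 (-1, -1, -1, -1) [ 2.45537e+02  5.46599e+02  3.73037e+02  2.82706e+02 -8.37200e+00
  1.37330e+01 -2.79600e+00  2.68700e+00 -2.90000e-02  1.54500e+00]
8.050394550466144 (-1, -1, -1, -1) [ 2.45537e+02  5.46599e+02  3.73037e+02  2.82706e+02 -8.37200e+00
  1.37330e+01 -2.79600e+00  2.68700e+00 -2.90000e-02  1.54500e+00]
8.050394550470092 (-1, -1, -1, -1) [ 2.45537e+02  5.46599e+02  3.73037e+02  2.82706e+02 -8.37200e+00
  1.37330e+01 -2.79600e+00  2.68700e+00 -2.90000e-02  1.54500e+00]
8.050394550473282 (-1, -1, -1, -1) [ 2.45537e+02  5.46599e+02  3.73037e+02  2.82706e+02 -8.37200e+00
  1.37330e+01 -2.79600e+00  2.68700e+00 -2.90000e-02  1.54500e+00]
[-0.69  0.55 -0.24  1.44  0.02 -0.08  0.26  0.85  0.08  1.16  0.14  0.06
  0.26  0.86  0.09  1.16  0.14  0.06  0.38  0.06 -0.09  1.44  0.02 -0.08
 -0.32 -0.67  0.07  1.43  0.01 -0.08]
now (array([ 461., -110.,  502.]), array([315., 169., 303.]))
30 (0, 0, 73, 0) [501.  17.  73.
[... 986 characters left out ...]
412.   8. 110.] 11.98 [ 0.8   0.79 -1.34  2.41  1.64  0.78 -0.01] (array([ 263., -287.,  621.]), array([337.,  -8., 384.]))
30 (0, 0, 110, 20) [499. -12. 110.] 0.0 [ 0.81  0.89 -1.29  2.39  1.89  0.84 -0.1 ] (array([ 285., -314.,  580.]), array([359., -26., 355.]))
30 (-90, 76, 110, -45) [467. 162. 110.] 0.0 [-0.03  0.86 -1.04  2.06  1.26  1.35 -1.23] (array([413.,  -1., 594.]), array([392., 284., 354.]))
30 (-110, 150, 110, -30) [447. 225. 110.] 0.0 [-0.13  0.87 -1.09  2.1   1.33  1.36 -1.16] (array([417.,  42., 587.]), array([343., 324., 354.]))
30 (-179, 293, 110, 58) [414. 266. 110.] 0.0 [ 0.25  0.91 -1.33  2.4   1.88  0.84 -0.01] (array([ 416., -120.,  568.]), array([313., 168., 355.]))
```

```bash
cat > path.py <<'E'
from ik import *
e=np.load('est.npy'); cr=e[:3]; cy=np.degrees(cr[2])
G=np.array([-78,0,58.])
TILT=30
def tcp(cx,cyy,foot,yaw,tilt=None):
    g=frame(*cr,frame(cx,cyy,np.radians(yaw),[G]))[0]; g[2]+=foot
    return g,toolR(cy+yaw,TILT if tilt is None else tilt)
def rows(wps,clo):
    p,R=cmd_load(); out=[]; q=np.array(json.loads(open('log.txt').readlines()[-1])[0])
    for w in wps:
        g,R1=tcp(*w); d=R.inv().apply(g-p); r=(R.inv()*R1).as_rotvec(degrees=True)
        q,c,m=ik(g,R1,q); 
        print(w,g.round(0),'ikerr',round(m,2),q.round(2))
        out.append([clo,d.round(1).tolist(),r.round(1).tolist()])
    print(json.dumps(out))
E
python3 - <<'E'
from path import *
p,R=cmd_load(); print((frame(0,0,-cr[2],[p-[cr[0],cr[1],0]])), (toolR(45,30).inv()*R).as_rotvec(degrees=True))
rows([(-179,293,0,58),(-179,293,25,58),(-179,293,50,58)],1)
E
```

```text
[[-216.83103729  225.46405209   58.07220382]] [-0.05433422  0.08025945 -0.00731791]
(-179, 293, 0, 58) [417. 269.  58.] ikerr 0.14 [ 0.22  1.1  -1.34  2.41  2.01  1.   -0.05]
(-179, 293, 25, 58) [417. 269.  83.] ikerr 0.0 [ 0.23  1.01 -1.34  2.4   1.95  0.93 -0.04]
(-179, 293, 50, 58) [417. 269. 108.] ikerr 0.0 [ 0.25  0.93 -1.33  2.39  1.88  0.85 -0.01]
[[1, [0.6, 3.7, -0.3], [0.1, -0.1, 0.0]], [1, [-11.8, 3.7, -21.9], [0.1, -0.1, 0.0]], [1, [-24.3, 3.7, -43.6], [0.1, -0.1, 0.0]]]
```

>>> move_arm(plan=[[1, [-4, 0, -7], [0, 0, 0]], [1, [-9, 0, -15], [0, 0, 0]], [1, [-16, 0, -28], [0, 0, 0]], [1, [-25, 0, -43], [0, 0, 0]], [1, [-25, 0, -43], [0, 0, 0]], [1, [-25, 0, -43], [0, 0, 0]]])

```text
clock: 7.3
position: [420.5, 266.3, 107.5]
tool_rot: [0.238, -0.37, 0.893, 0.099]
force: [0.9, 0.3, 0.2]
gripper_width: 0.105
```

```bash
python3 - <<'E'
from cell import env
from h import *
cmd_apply([-25,0,-43],[0,0,0]);cmp(env)
E
python3 look.py side 5 100 100 356 292 3
python3 look.py wrist 5
python3 - <<'E'
from path import *
wp=[]
A=(-175.5,291.6,50,58)
def lin(a,b,n): return [tuple(np.array(a)+(np.array(b)-a)*k/n) for k in range(1,n+1)]
B=(-110,170,50,-20); C=(-92,76,48,-45)
rows([tuple(float(round(x,1)) for x in w) for w in lin(A,B,9)+lin(B,C,4)],1)
E
```

```text
t 7.3 cmd [420.5 266.7 107.8] meas [420.5 266.3 107.5] dR [0.04 0.03 0.01] q [ 0.243  0.896 -1.296  2.387  1.894  0.816 -0.018] F [0.9 0.3 0.2] w 0.105
(-168.2, 278.1, 50.0, 49.3) [417. 261. 108.] ikerr 0.0 [ 0.2   0.9  -1.31  2.41  1.9   0.91 -0.21]
(-160.9, 264.6, 50.0, 40.7) [415. 256. 108.] ikerr 0.39 [ 0.16  0.91 -1.33  2.41  1.85  1.04 -0.36]
(-153.7, 251.1, 50.0, 32.0) [414. 252. 108.] ikerr 0.14 [ 0.1   0.92 -1.34  2.41  1.81  1.14 -0.51]
(-146.4, 237.6, 50.0, 23.3) [415. 249. 108.] ikerr 0.0 [ 0.05  0.91 -1.31  2.4   1.76  1.2  -0.65]
(-139.1, 224.0, 50.0, 14.7) [418. 245. 108.] ikerr 0.0 [ 0.    0.9  -1.29  2.37  1.69  1.25 -0.77]
(-131.8, 210.5, 50.0, 6.0) [422. 242. 108.] ikerr 0.0 [-0.03  0.9  -1.26  2.33  1.63  1.29 -0.87]
(-124.6, 197.0, 50.0, -2.7) [429. 239. 108.] ikerr 0.0 [-0.06  0.9  -1.24  2.27  1.56  1.33 -0.95]
(-117.3, 183.5, 50.0, -11.3) [437. 235. 108.] ikerr 0.0 [-0.08  0.91 -1.21  2.22  1.5   1.36 -1.02]
(-110.0, 170.0, 50.0, -20.0) [446. 231. 108.] ikerr 0.0 [-0.09  0.91 -1.18  2.15  1.43  1.39 -1.09]
(-105.5, 146.5, 49.5, -26.2) [451. 214. 108.] ikerr 0.
[... 234 characters left out ...]
41 -1.22]
(-92.0, 76.0, 48.0, -45.0) [467. 159. 106.] ikerr 0.0 [ 0.01  0.91 -1.12  2.07  1.29  1.42 -1.26]
[[1, [5.9, -1.5, -3.6], [4.4, -0.1, 7.6]], [1, [10.2, -3.4, -6.1], [8.7, -0.1, 15.0]], [1, [13.0, -5.7, -7.7], [13.0, -0.1, 22.5]], [1, [14.4, -8.8, -8.5], [17.4, -0.1, 30.1]], [1, [14.7, -13.1, -8.7], [21.7, -0.1, 37.5]], [1, [13.7, -18.5, -8.1], [26.0, -0.1, 45.1]], [1, [11.8, -25.2, -7.0], [30.4, -0.1, 52.6]], [1, [9.1, -33.6, -5.5], [34.7, -0.1, 60.1]], [1, [5.9, -43.6, -3.6], [39.0, -0.1, 67.6]], [1, [14.1, -58.6, -7.8], [42.1, -0.1, 73.0]], [1, [22.1, -74.5, -11.9], [45.3, -0.1, 78.4]], [1, [30.2, -91.3, -15.9], [48.4, -0.1, 83.9]], [1, [38.5, -109.0, -20.1], [51.5, -0.1, 89.3]]]
```

View pics/side_5.png

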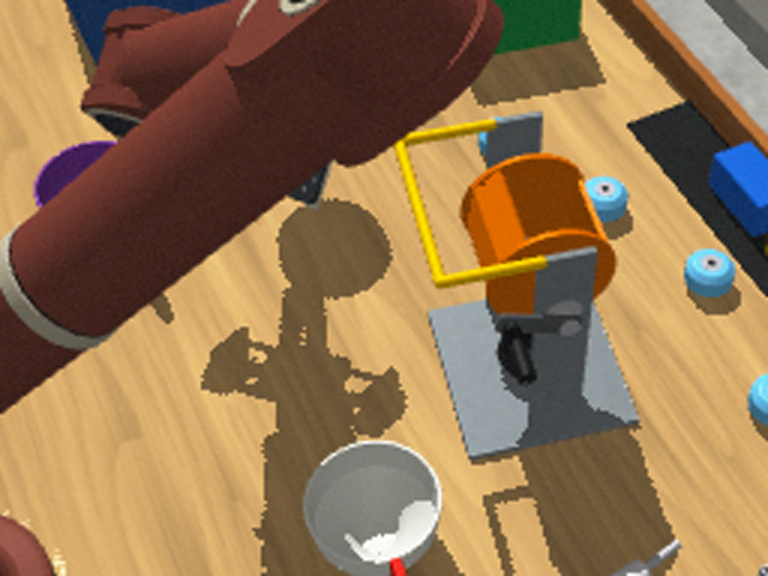

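View pics/wrist_5.png

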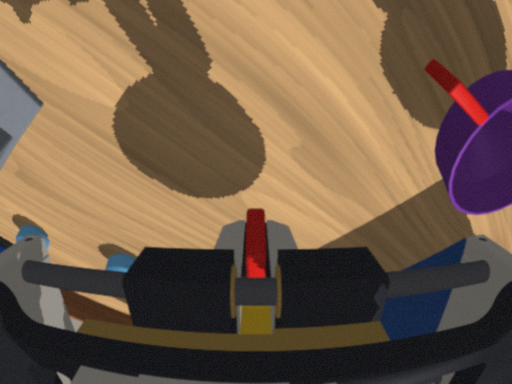

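>>> move_arm(plan=[[1, [6, -1, -4], [2.2, 0, 3.8]], [1, [8, -1, -5], [4.4, 0, 7.6]], [1, [12, -3, -7], [8.7, 0, 15]], [1, [14, -6, -8], [13, 0, 22.5]], [1, [14.5, -9, -8.5], [17.4, 0, 30.1]], [1, [14.7, -13, -8.7], [21.7, 0, 37.5]], [1, [13.7, -18.5, -8], [26, 0, 45.1]], [1, [11.8, -25, -7], [30.4, 0, 52.6]], [1, [9, -33.5, -5.5], [34.7, 0, 60.1]], [1, [6, -43.5, -3.6], [39, 0, 67.6]], [1, [14, -58.5, -7.8], [42.1, 0, 73]], [1, [22, -74.5, -12], [45.3, 0, 78.4]], [1, [30, -91, -16], [48.4, 0, 83.9]], [1, [38.5, -109, -20], [51.5, 0, 89.3]], [1, [38.5, -109, -20], [51.5, 0, 89.3]], [1, [38.5, -109, -20], [51.5, 0, 89.3]], [1, [38.5, -109, -20], [51.5, 0, 89.3]]])

```text
clock: 9.52
position: [466.6, 159.7, 105.8]
tool_rot: [0.225, 0.468, 0.845, -0.125]
force: [-1.3, 0.9, -0.7]
gripper_width: 0.103
```

```bash
python3 - <<'E'
from cell import env
from h import *
cmd_apply([38.5,-109,-20],[51.5,0,89.3]);cmp(env)
E
python3 look.py side 6 
python3 look.py wrist 6
python3 look.py top 6 120 120 376 312 3
```

```text
t 9.525 cmd [467.  159.  105.9] meas [466.6 159.7 105.8] dR [-0.06  0.05 -0.1 ] q [-0.014  0.914 -1.127  2.053  1.265  1.44  -1.263] F [-1.3  0.9 -0.7] w 0.103
```

View pics/side_6.png

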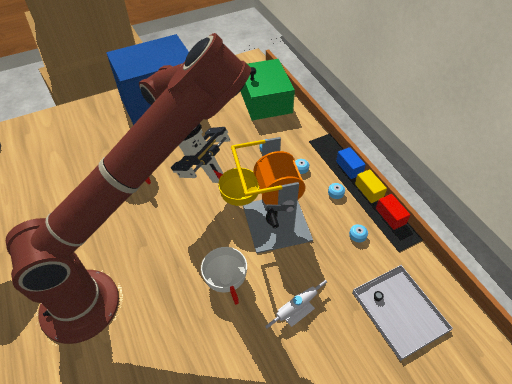

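View pics/wrist_6.png

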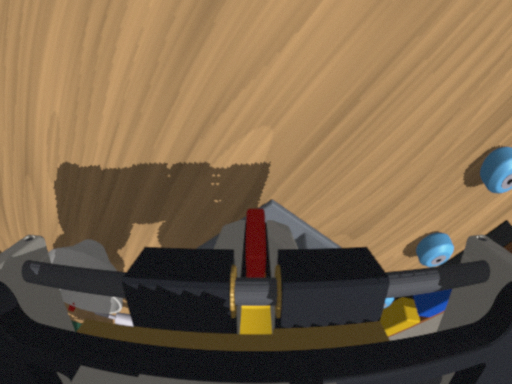

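View pics/top_6.png

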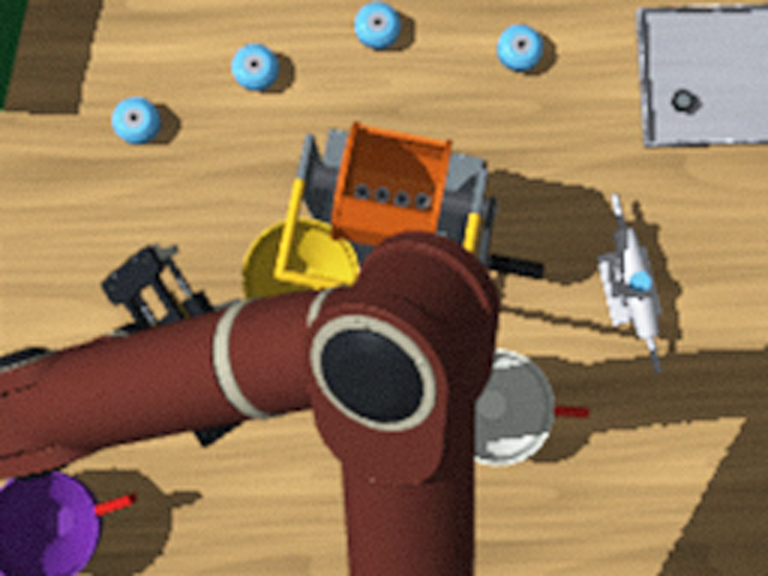

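```bash
cat > ovs.py <<'E'
import sys
from cell import env
from path import *
# overlay expected cup based on measured TCP + G
tag=sys.argv[1]; s=env.observe()
Rm=Rq(s['tool_rot']).as_matrix(); yv=Rm[:,1]; yaw=np.arctan2(-yv[0],yv[1])
base=np.array(s['position'])-frame(0,0,yaw,[G])[0]
c=frame(0,0,-cr[2],[base-[cr[0],cr[1],0]])[0]; print('cup in cradle',c.round(1),'relyaw',np.degrees(yaw)-cy)
a=np.linspace(0,2*np.pi,90)
for n,(x0,y0,x1,y1) in (('side',(170,110,340,250)),('top',(150,140,310,260))):
    f=env.grab_frame(n); im=f['color'][:,:,::-1].copy()
    k=4; im=cv2.resize(im[y0:y1,x0:x1],None,fx=k,fy=k,interpolation=cv2.INTER_CUBIC)
    def dr(X,col):
        for u,v in (proj(f,X)-[x0,y0]+.5)*k: cv2.circle(im,(int(u),int(v)),1,col,-1)
    dr(frame(*base[:2],yaw,np.c_[60*np.cos(a),60*np.sin(a),0*a+76])+[0,0,base[2]],(255,0,0))
    dr(frame(*base[:2],yaw,np.c_[16*np.cos(a),16*np.sin(a),0*a])+[0,0,base[2]],(255,0,255))
    cv2.imwrite(f'pics/ov_{n}_{tag}.png',im)
E
python3 ovs.py 1
```

```text
cup in cradle [-92.3  76.4  47.9] relyaw -44.959254381506895
```

View pics/ov_side_1.png

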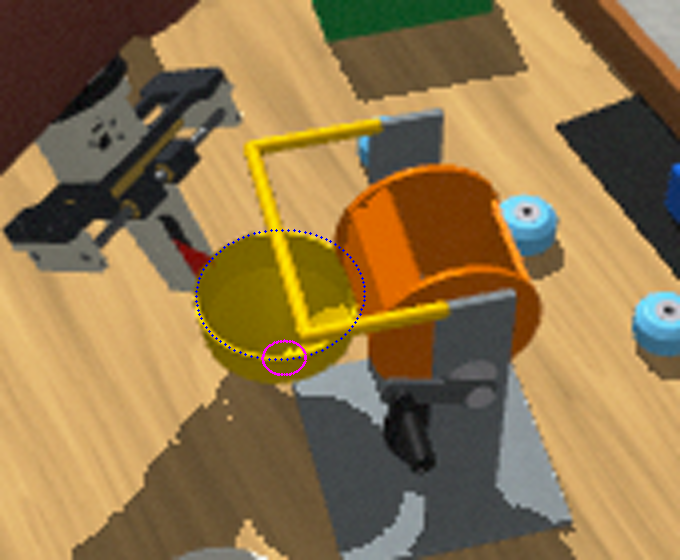

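View pics/ov_top_1.png

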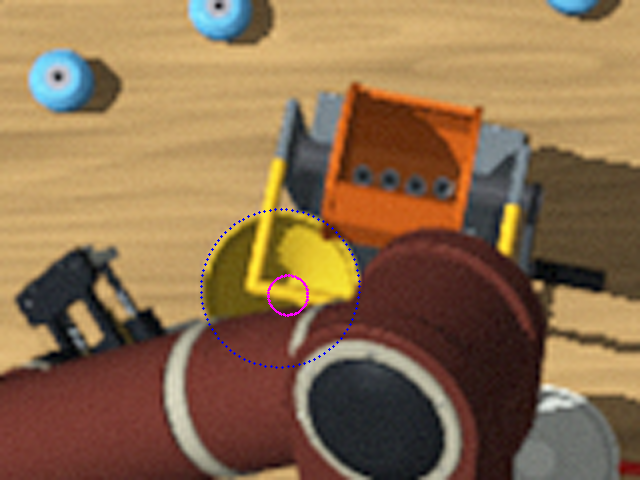

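```bash
python3 - <<'E'
from path import *
def lin(a,b,n): return [tuple(float(x) for x in np.array(a)+(np.array(b)-a)*k/n) for k in range(1,n+1)]
W=[(-92,76,48,-45),(-90,36,47,-40),(-62,6,46,-30),(-30,0,45,-15),(0,0,44,0)]
o=[]
for a,b,n in zip(W,W[1:],(3,3,3,3)): o+=lin(a,b,n)
rows(o,1)
E
```

```text
(-91.33333333333333, 62.666666666666664, 47.666666666666664, -43.333333333333336) [463. 145. 106.] ikerr 0.0 [ 0.04  0.9  -1.13  2.11  1.32  1.41 -1.25]
(-90.66666666666667, 49.33333333333333, 47.333333333333336, -41.666666666666664) [458. 130. 105.] ikerr 0.0 [ 0.07  0.89 -1.14  2.15  1.34  1.39 -1.24]
(-90.0, 36.0, 47.0, -40.0) [454. 116. 105.] ikerr 0.0 [ 0.1   0.88 -1.15  2.2   1.36  1.38 -1.23]
(-80.66666666666667, 26.0, 46.666666666666664, -36.666666666666664) [458. 101. 105.] ikerr 0.0 [ 0.15  0.88 -1.16  2.23  1.41  1.36 -1.19]
(-71.33333333333333, 16.0, 46.333333333333336, -33.333333333333336) [461.  86. 104.] ikerr 0.0 [ 0.19  0.87 -1.17  2.26  1.46  1.33 -1.14]
(-62.0, 6.0, 46.0, -30.0) [465.  71. 104.] ikerr 0.0 [ 0.24  0.87 -1.18  2.29  1.5   1.31 -1.09]
(-51.333333333333336, 4.0, 45.666666666666664, -25.0) [470.  62. 104.] ikerr 0.0 [ 0.29  0.87 -1.19  2.32  1.56  1.28 -1.01]
(-40.66666666666667, 2.0, 45.333333333333336, -20.0) [476.  52. 103.] ikerr 0.0 [ 0.34  0.87 -1.2   2.34  1.62  1.25 -0.93]
(-30.0, 0.0, 45.0, -15.0) [483.  41. 103.] ikerr 0.0 [ 0.4   0.87 -1.21  
[... 217 characters left out ...]
23  2.37  1.78  1.12 -0.65]
(0.0, 0.0, 44.0, 0.0) [505.  16. 102.] ikerr 0.0 [ 0.57  0.88 -1.23  2.37  1.82  1.07 -0.54]
[[1, [-8.5, -11.3, 5.1], [-0.9, -0.1, -1.4]], [1, [-17.0, -22.5, 10.4], [-1.7, -0.1, -2.9]], [1, [-25.6, -33.7, 15.8], [-2.6, -0.1, -4.3]], [1, [-37.7, -38.7, 23.1], [-4.2, -0.1, -7.2]], [1, [-50.1, -43.6, 30.6], [-5.9, -0.1, -10.1]], [1, [-62.6, -48.5, 38.3], [-7.6, -0.1, -13.0]], [1, [-72.0, -48.8, 44.1], [-10.1, -0.1, -17.3]], [1, [-81.9, -49.0, 50.1], [-12.6, -0.1, -21.7]], [1, [-92.2, -48.9, 56.5], [-15.1, -0.1, -26.0]], [1, [-101.3, -47.5, 62.1], [-17.6, -0.1, -30.3]], [1, [-110.9, -45.8, 68.0], [-20.1, -0.1, -34.7]], [1, [-120.8, -43.8, 74.1], [-22.5, -0.1, -39.0]]]
```

First half of the swing-in, then look.

>>> move_arm(plan=[[1, [-8.5, -11.3, 5.1], [-0.9, 0, -1.4]], [1, [-17, -22.5, 10.4], [-1.7, 0, -2.9]], [1, [-25.6, -33.7, 15.8], [-2.6, 0, -4.3]], [1, [-37.7, -38.7, 23.1], [-4.2, 0, -7.2]], [1, [-50, -43.6, 30.6], [-5.9, 0, -10.1]], [1, [-62.6, -48.5, 38.3], [-7.6, 0, -13]], [1, [-62.6, -48.5, 38.3], [-7.6, 0, -13]], [1, [-62.6, -48.5, 38.3], [-7.6, 0, -13]]])

```text
clock: 10.78
position: [464.9, 72.0, 104.0]
tool_rot: [0.24, 0.355, 0.899, -0.094]
force: [0.5, 0.2, -0.3]
gripper_width: 0.106
```

```bash
python3 - <<'E'
from cell import env
from h import *
cmd_apply([-62.6, -48.5, 38.3], [-7.6, 0, -13]);cmp(env)
E
python3 ovs.py 2
```

```text
t 10.775 cmd [464.6  71.1 104. ] meas [464.9  72.  104. ] dR [-0.04  0.04  0.07] q [ 0.212  0.868 -1.179  2.282  1.472  1.322 -1.099] F [ 0.5  0.2 -0.3] w 0.106
cup in cradle [-62.    6.9  46. ] relyaw -30.011144066538165
```

View pics/ov_side_2.png

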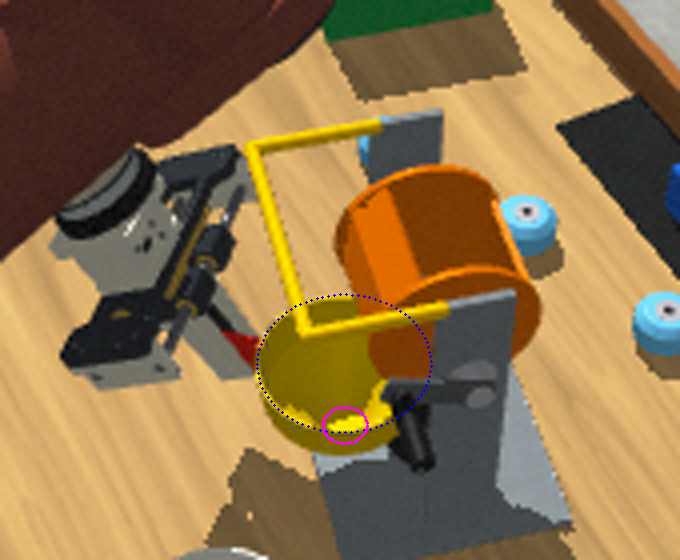

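```bash
python3 - <<'E'
from path import *
def lin(a,b,n): return [tuple(float(x) for x in np.array(a)+(np.array(b)-a)*k/n) for k in range(1,n+1)]
W=[(-62,6,46,-30),(-30,0,45,-15),(0,0,44,0)]
o=[]
for a,b,n in zip(W,W[1:],(3,4)): o+=lin(a,b,n)
rows(o,1)
E
```

```text
(-51.333333333333336, 4.0, 45.666666666666664, -25.0) [470.  62. 104.] ikerr 0.0 [ 0.29  0.87 -1.19  2.32  1.56  1.28 -1.01]
(-40.66666666666667, 2.0, 45.333333333333336, -20.0) [476.  52. 103.] ikerr 0.0 [ 0.34  0.87 -1.2   2.34  1.62  1.25 -0.93]
(-30.0, 0.0, 45.0, -15.0) [483.  41. 103.] ikerr 0.0 [ 0.4   0.87 -1.21  2.36  1.68  1.21 -0.85]
(-22.5, 0.0, 44.75, -11.25) [488.  35. 103.] ikerr 0.0 [ 0.44  0.87 -1.22  2.36  1.72  1.18 -0.78]
(-15.0, 0.0, 44.5, -7.5) [493.  29. 102.] ikerr 0.0 [ 0.48  0.88 -1.22  2.37  1.76  1.15 -0.7 ]
(-7.5, 0.0, 44.25, -3.75) [499.  22. 102.] ikerr 0.0 [ 0.53  0.88 -1.23  2.37  1.79  1.11 -0.63]
(0.0, 0.0, 44.0, 0.0) [505.  16. 102.] ikerr 0.0 [ 0.57  0.88 -1.23  2.37  1.82  1.07 -0.54]
[[1, [-9.0, -3.2, 5.5], [-2.5, -0.1, -4.3]], [1, [-18.5, -6.3, 11.4], [-5.0, -0.1, -8.7]], [1, [-28.5, -9.4, 17.5], [-7.4, -0.1, -13.0]], [1, [-35.3, -10.5, 21.7], [-9.3, -0.1, -16.2]], [1, [-42.3, -11.5, 26.1], [-11.2, -0.1, -19.5]], [1, [-49.6, -12.4, 30.6], [-13.1, -0.1, -22.7]], [1, [-57.2, -13.2, 35.2], [-14.9, -0.1, -26.0]]]
```

>>> move_arm(plan=[[1, [-9, -3.2, 5.5], [-2.5, 0, -4.3]], [1, [-18.5, -6.3, 11.4], [-5, 0, -8.7]], [1, [-28.5, -9.4, 17.5], [-7.4, 0, -13]], [1, [-35.3, -10.5, 21.7], [-9.3, 0, -16.2]], [1, [-42.3, -11.5, 26.1], [-11.2, 0, -19.5]], [1, [-49.6, -12.4, 30.6], [-13.1, 0, -22.7]], [1, [-57.2, -13.2, 35.2], [-14.9, 0, -26]], [1, [-57.2, -13.2, 35.2], [-14.9, 0, -26]], [1, [-57.2, -13.2, 35.2], [-14.9, 0, -26]]])

```text
clock: 12.0
position: [504.8, 16.5, 102.1]
tool_rot: [0.257, 0.11, 0.96, -0.029]
force: [-0.1, 0.3, -0.6]
gripper_width: 0.102
```

```bash
python3 - <<'E'
from cell import env
from h import *
cmd_apply([-57.2, -13.2, 35.2], [-14.9, 0, -26]);cmp(env)
E
python3 ovs.py 3
```

```text
t 12.0 cmd [504.7  15.7 102. ] meas [504.8  16.5 102.1] dR [-0.03  0.01  0.04] q [ 0.55   0.88  -1.233  2.369  1.805  1.09  -0.557] F [-0.1  0.3 -0.6] w 0.102
cup in cradle [-0.2  0.8 44.1] relyaw -0.025233612881248035
```

View pics/ov_side_3.png

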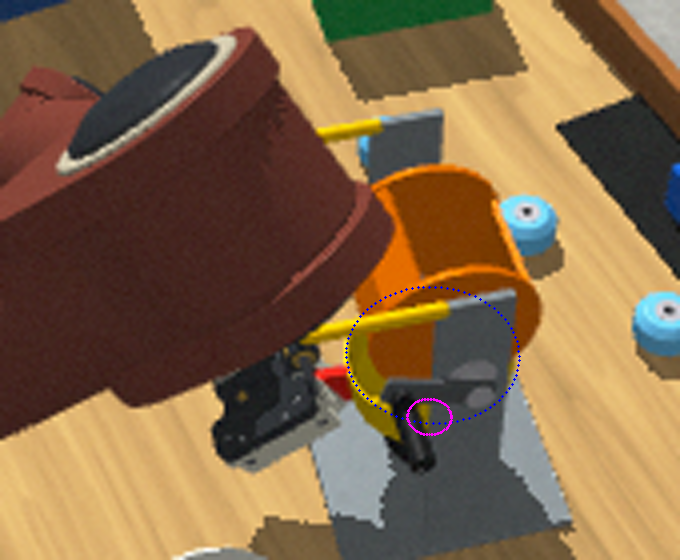

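View pics/ov_top_3.png

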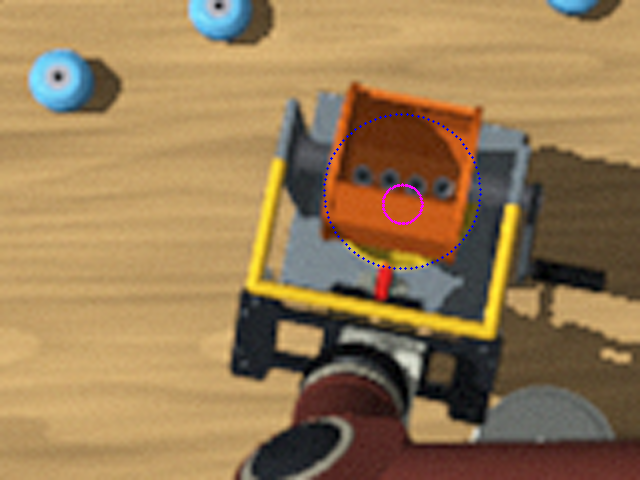

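>>> move_arm(plan=[[1, [3, -0.5, 5], [0, 0, 0]], [1, [6, -0.8, 10.4], [0, 0, 0]], [1, [9, -0.8, 15.6], [0, 0, 0]], [1, [11, -0.8, 19], [0, 0, 0]], [1, [13, -0.8, 22.5], [0, 0, 0]], [1, [14, -0.8, 24.2], [0, 0, 0]], [1, [14, -0.8, 24.2], [0, 0, 0]], [1, [14, -0.8, 24.2], [0, 0, 0]]])

```text
clock: 13.1
position: [504.6, 14.9, 74.1]
tool_rot: [0.257, 0.11, 0.96, -0.03]
force: [0.5, 1.0, -1.1]
gripper_width: 0.108
```

```bash
python3 - <<'E'
from cell import env
from h import *
cmd_apply([14, -.8, 24.2], [0,0,0]);cmp(env)
E
python3 ovs.py 4
```

```text
t 13.1 cmd [504.5  14.9  74. ] meas [504.6  14.9  74.1] dR [-0.   -0.    0.01] q [ 0.523  0.948 -1.195  2.39   1.887  1.133 -0.617] F [ 0.5  1.  -1.1] w 0.108
cup in cradle [-0.  -0.8 16.1] relyaw -0.020480502707336257
```

View pics/ov_side_4.png

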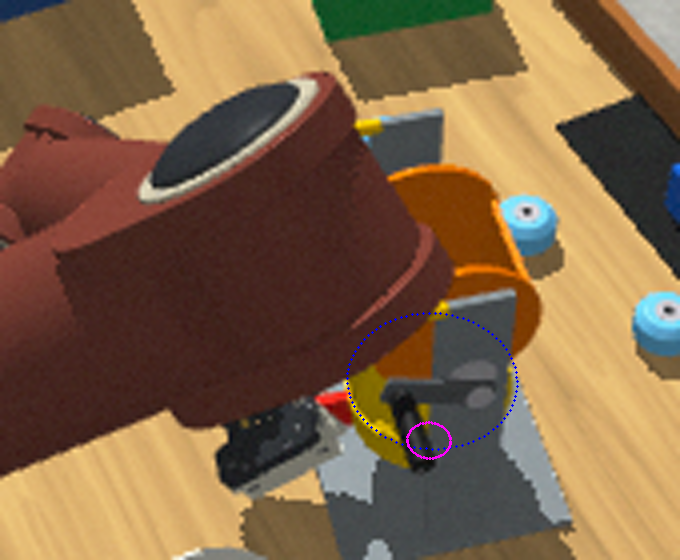

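>>> move_arm(plan=[[1, [0.5, 0.3, 0.9], [0, 0, 0]], [1, [1, 0.5, 1.7], [0, 0, 0]], [1, [1.5, 0.7, 2.6], [0, 0, 0]], [1, [1.5, 0.7, 2.6], [0, 0, 0]], [1, [1.5, 0.7, 2.6], [0, 0, 0]]])

```text
clock: 13.82
position: [505.6, 15.8, 71.5]
tool_rot: [0.258, 0.11, 0.96, -0.029]
force: [3.1, -0.4, 0.8]
gripper_width: 0.103
```

```bash
python3 - <<'E'
from cell import env
from h import *
cmd_apply([1.5, .7, 2.6], [0,0,0]);cmp(env)
E
python3 ovs.py 5
```

```text
t 13.825 cmd [504.7  15.6  71. ] meas [505.6  15.8  71.5] dR [-0.03 -0.11  0.02] q [ 0.518  0.955 -1.192  2.39   1.896  1.139 -0.624] F [ 3.1 -0.4  0.8] w 0.103
cup in cradle [ 0.8  0.3 13.5] relyaw -0.012662519699498276
```

View pics/ov_top_5.png

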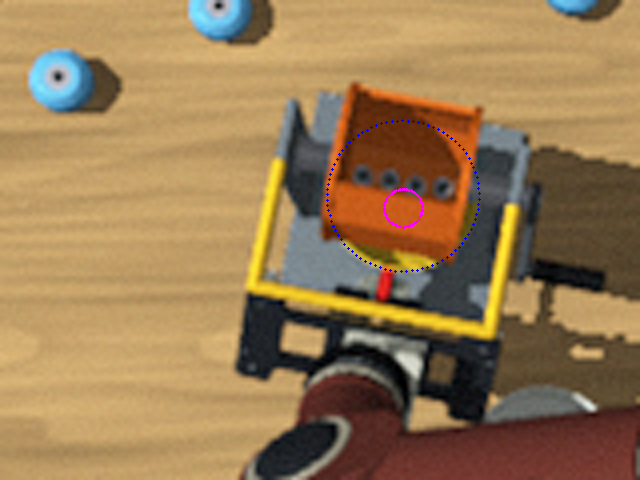

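>>> move_arm(plan=[[1, [-0.5, 0, 1.1], [0, 0, 0]], [1, [-1, 0, 2.3], [0, 0, 0]], [1, [-1, 0, 2.3], [0, 0, 0]], [1, [-1, 0, 2.3], [0, 0, 0]]])

```text
clock: 14.42
position: [506.4, 15.9, 70.1]
tool_rot: [0.257, 0.109, 0.96, -0.029]
force: [-0.8, 1.2, 6.2]
gripper_width: 0.105
```

```bash
python3 - <<'E'
from cell import env
from h import *
cmd_apply([-1,0, 2.3], [0,0,0]);cmp(env)
E
python3 ovs.py 6
```

```text
t 14.425 cmd [506.6  15.1  69.6] meas [506.4  15.9  70.1] dR [-0.11 -0.04 -0.08] q [ 0.519  0.959 -1.19   2.388  1.898  1.138 -0.621] F [-0.8  1.2  6.2] w 0.105
cup in cradle [ 1.5  0.8 12.1] relyaw 0.11400412680403527
```

>>> move_arm(plan=[[0.3, [0, 0, 0], [0, 0, 0]], [0.3, [0, 0, 0], [0, 0, 0]], [0.3, [0, 0, 0], [0, 0, 0]], [0.3, [0, 0, 0], [0, 0, 0]], [0.3, [0, 0, 0], [0, 0, 0]]], squeeze=20)

```text
clock: 15.15
position: [506.5, 15.0, 69.3]
tool_rot: [0.256, 0.11, 0.96, -0.03]
force: [-0.3, -0.2, -0.5]
gripper_width: 0.351
```

```bash
python3 - <<'E'
from cell import env
from h import *
cmp(env)
E
python3 ovs.py 7; python3 look.py wrist 7
```

```text
t 15.15 cmd [506.6  15.1  69.6] meas [506.5  15.   69.3] dR [0.02 0.03 0.01] q [ 0.519  0.96  -1.188  2.387  1.898  1.138 -0.621] F [-0.3 -0.2 -0.5] w 0.351
cup in cradle [ 1.8 -0.3 11.3] relyaw -0.028148125822504255
```

View pics/wrist_7.png

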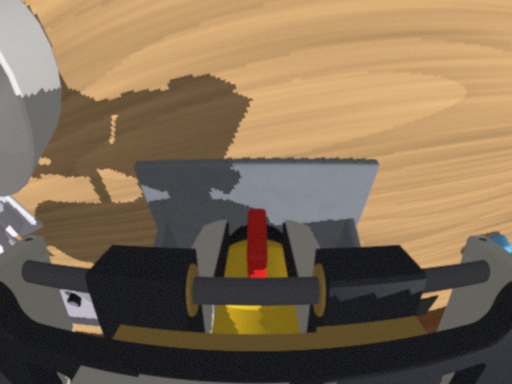

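View pics/ov_side_7.png

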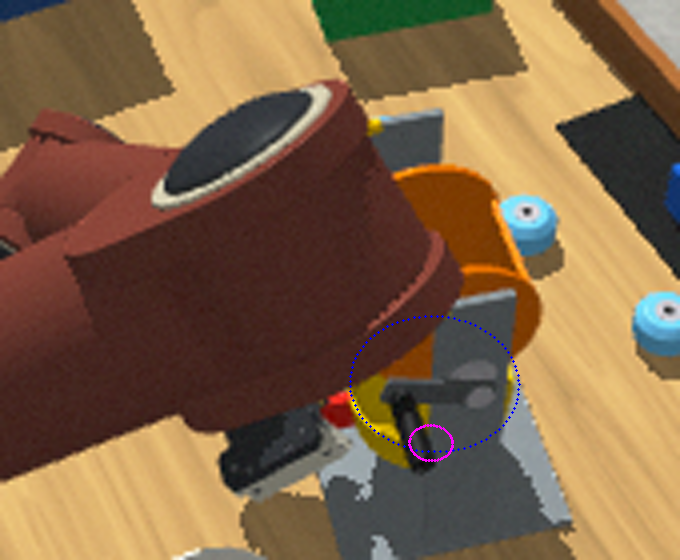

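```bash
python3 - <<'E'
from path import *
def lin(a,b,n): return [tuple(float(x) for x in np.array(a)+(np.array(b)-a)*k/n) for k in range(1,n+1)]
W=[(1.8,0,11.3,0),(1.8,0,54,0),(-30,0,56,-15),(-62,6,58,-30),(-100,36,80,-40)]
o=[]
for a,b,n in zip(W,W[1:],(1,3,3,4)): o+=lin(a,b,n)
rows(o,.3)
E
```

```text
(1.8, 0.0, 54.0, 0.0) [507.  15. 112.] ikerr 0.0 [ 0.59  0.87 -1.25  2.35  1.79  1.06 -0.51]
(-8.799999999999999, 0.0, 54.666666666666664, -5.0) [498.  24. 113.] ikerr 0.0 [ 0.53  0.86 -1.25  2.36  1.75  1.12 -0.62]
(-19.4, 0.0, 55.333333333333336, -10.0) [490.  33. 113.] ikerr 0.0 [ 0.47  0.85 -1.24  2.36  1.7   1.16 -0.73]
(-30.0, 0.0, 56.0, -15.0) [483.  41. 114.] ikerr 0.0 [ 0.41  0.85 -1.23  2.35  1.65  1.2  -0.82]
(-40.666666666666664, 2.0, 56.666666666666664, -20.0) [476.  52. 115.] ikerr 0.0 [ 0.36  0.84 -1.21  2.33  1.59  1.24 -0.91]
(-51.33333333333333, 4.0, 57.333333333333336, -25.0) [470.  62. 115.] ikerr 0.0 [ 0.3   0.84 -1.2   2.31  1.53  1.27 -0.99]
(-62.0, 6.0, 58.0, -30.0) [465.  71. 116.] ikerr 0.0 [ 0.25  0.84 -1.19  2.28  1.47  1.3  -1.06]
(-71.5, 13.5, 63.5, -32.5) [460.  83. 122.] ikerr 0.0 [ 0.22  0.83 -1.19  2.26  1.43  1.32 -1.09]
(-81.0, 21.0, 69.0, -35.0) [454.  95. 127.] ikerr 0.0 [ 0.18  0.82 -1.19  2.24  1.38  1.33 -1.13]
(-90.5, 28.5, 74.5, -37.5) [449. 106. 132.] ikerr 0.0 [ 0.15  0.82 -1.19  2.21  1.33  1.35 -1.16]
(-100.0, 36.0, 80.0, -40.0) [445. 118. 138.] ikerr 0.0 [ 0.12  0.81 -1.18  2.19  1.29  1.37 -1.19]
[[0.3, [-21.1, 0.1, -36.8], [-0.0, -0.1, 0.0]], [0.3, [-12.5, 6.9, -42.6], [2.5, -0.1, 4.3]], [0.3, [-4.4, 13.6, -48.0], [5.0, -0.1, 8.7]], [0.3, [3.2, 20.3, -53.1], [7.5, -0.1, 13.0]], [0.3, [10.3, 28.7, -58.0], [10.0, -0.1, 17.3]], [0.3, [17.0, 37.0, -62.6], [12.5, -0.1, 21.7]], [0.3, [23.1, 45.1, -67.0], [15.0, -0.1, 26.0]], [0.3, [27.1, 55.5, -75.6], [16.2, -0.0, 28.2]], [0.3, [30.9, 65.8, -84.2], [17.5, -0.0, 30.3]], [0.3, [34.7, 76.0, -92.7], [18.7, -0.0, 32.5]], [0.3, [38.3, 86.2, -101.1], [20.0, -0.0, 34.7]]]
```

>>> move_arm(plan=[[0.3, [-4, 0, -7], [0, 0, 0]], [0.3, [-8, 0, -14], [0, 0, 0]], [0.3, [-13, 0, -22.5], [0, 0, 0]], [0.3, [-18, 0, -31.2], [0, 0, 0]], [0.3, [-21.4, 0, -37], [0, 0, 0]], [0.3, [-21.4, 0, -37], [0, 0, 0]], [0.3, [-21.4, 0, -37], [0, 0, 0]]])

```text
clock: 16.18
position: [506.6, 14.9, 112.1]
tool_rot: [0.256, 0.11, 0.96, -0.03]
force: [0.5, -0.3, 0.3]
gripper_width: 0.347
```

```bash
python3 - <<'E'
from cell import env
from h import *
cmd_apply([-21.4,0, -37], [0,0,0]);cmp(env)
E
python3 ovs.py 8
python3 - <<'E'
from path import *
def lin(a,b,n): return [tuple(float(x) for x in np.array(a)+(np.array(b)-a)*k/n) for k in range(1,n+1)]
W=[(1.8,0,54,0),(-30,0,56,-15),(-62,6,58,-30),(-100,36,80,-40)]
o=[]
for a,b,n in zip(W,W[1:],(3,3,4)): o+=lin(a,b,n)
rows(o,.3)
E
```

```text
t 16.175 cmd [506.7  15.1 112.3] meas [506.6  14.9 112.1] dR [0.03 0.02 0.01] q [ 0.563  0.852 -1.239  2.357  1.776  1.066 -0.526] F [ 0.5 -0.3  0.3] w 0.347
cup in cradle [ 2.  -0.4 54.1] relyaw -0.03320136779667493
(-8.799999999999999, 0.0, 54.666666666666664, -5.0) [498.  24. 113.] ikerr 0.0 [ 0.52  0.85 -1.24  2.36  1.75  1.1  -0.63]
(-19.4, 0.0, 55.333333333333336, -10.0) [490.  33. 113.] ikerr 0.0 [ 0.47  0.84 -1.23  2.36  1.7   1.15 -0.73]
(-30.0, 0.0, 56.0, -15.0) [483.  41. 114.] ikerr 0.0 [ 0.41  0.84 -1.22  2.35  1.65  1.19 -0.82]
(-40.666666666666664, 2.0, 56.666666666666664, -20.0) [476.  52. 115.] ikerr 0.0 [ 0.35  0.84 -1.2   2.33  1.59  1.23 -0.91]
(-51.33333333333333, 4.0, 57.333333333333336, -25.0) [470.  62. 115.] ikerr 0.0 [ 0.3   0.83 -1.19  2.31  1.53  1.26 -0.99]
(-62.0, 6.0, 58.0, -30.0) [465.  71. 116.] ikerr 0.0 [ 0.25  0.83 -1.18  2.28  1.47  1.29 -1.06]
(-71.5, 13.5, 63.5, -32.5) [460.  83. 122.] ikerr 0.0 [ 0.21  0.83 -1.18  2.26  1.42  1.31 -1.09]
(-81.0, 21.0, 69.0, -35.0) [454.  95. 127.] ikerr 0.0 [ 0.18  0.82 -1.18  2.24  1.38  1.32 -1.12]
(-90.5, 28.5, 74.5, -37.5) [449. 106. 132.] ikerr 0.0 [ 0.15  0.81 -1.18  2.21  1.33  1.34 -1.16]
(-100.0, 36.0, 80.0, -40.0) [445. 118. 138.] ikerr 0.0 [ 0.11  0.8  -1.18  2.19  1.28  1.36 -1.18]
[[0.3, [8.9, 6.9, -5.6], [2.5, -0.1, 4.3]], [0.3, [17.0, 13.6, -11.0], [5.0, -0.1, 8.7]], [0.3, [24.6, 20.3, -16.1], [7.5, -0.1, 13.0]], [0.3, [31.7, 28.7, -21.0], [10.0, -0.1, 17.3]], [0.3, [38.4, 37.0, -25.6], [12.5, -0.1, 21.7]], [0.3, [44.5, 45.1, -30.0], [15.0, -0.1, 26.0]], [0.3, [48.5, 55.5, -38.6], [16.2, -0.0, 28.2]], [0.3, [52.3, 65.8, -47.2], [17.5, -0.0, 30.3]], [0.3, [56.1, 76.0, -55.7], [18.7, -0.0, 32.5]], [0.3, [59.7, 86.2, -64.1], [20.0, -0.0, 34.7]]]
```

View pics/ov_top_8.png

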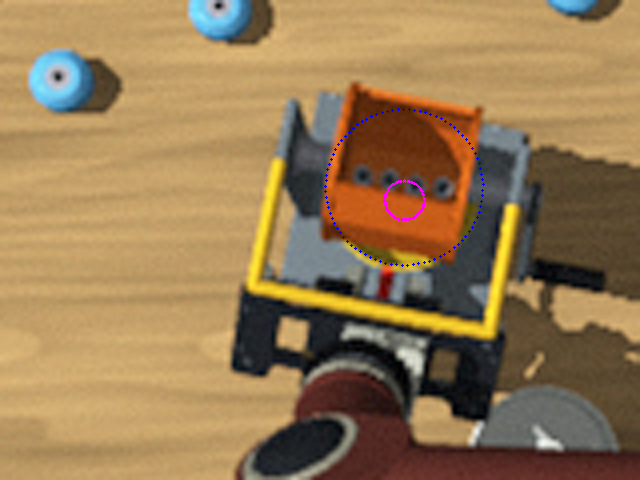

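>>> move_arm(plan=[[0.3, [4, 3, -3], [1.2, 0, 2.1]], [0.3, [8.9, 6.9, -5.6], [2.5, 0, 4.3]], [0.3, [17, 13.6, -11], [5, 0, 8.7]], [0.3, [24.6, 20.3, -16.1], [7.5, 0, 13]], [0.3, [31.7, 28.7, -21], [10, 0, 17.3]], [0.3, [38.4, 37, -25.6], [12.5, 0, 21.7]], [0.3, [44.5, 45.1, -30], [15, 0, 26]], [0.3, [48.5, 55.5, -38.6], [16.2, 0, 28.2]], [0.3, [52.3, 65.8, -47.2], [17.5, 0, 30.3]], [0.3, [56.1, 76, -55.7], [18.7, 0, 32.5]], [0.3, [59.7, 86.2, -64.1], [20, 0, 34.7]], [0.3, [59.7, 86.2, -64.1], [20, 0, 34.7]], [0.3, [59.7, 86.2, -64.1], [20, 0, 34.7]]])

```text
clock: 17.9
position: [444.5, 117.2, 137.5]
tool_rot: [0.231, 0.431, 0.864, -0.116]
force: [-0.0, -0.1, 0.9]
gripper_width: 0.35
```

```bash
python3 - <<'E'
from cell import env
from h import *
cmd_apply([59.7, 86.2, -64.1], [20, 0, 34.7]);cmp(env)
E
python3 look.py side 9 170 110 340 250 4;python3 look.py top 9 150 140 310 260 4;
```

```text
t 17.9 cmd [444.6 118.  138. ] meas [444.5 117.2 137.5] dR [ 0.07 -0.02 -0.06] q [ 0.086  0.808 -1.178  2.174  1.256  1.381 -1.189] F [-0.  -0.1  0.9] w 0.35
```

View pics/side_9.png

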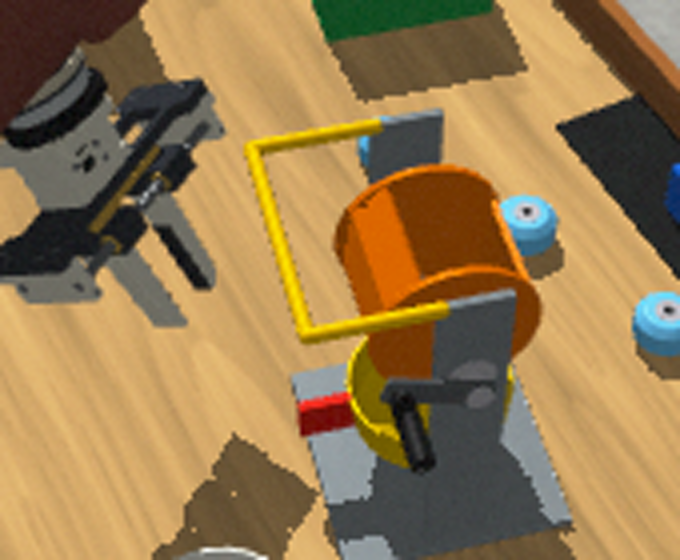

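View pics/top_9.png

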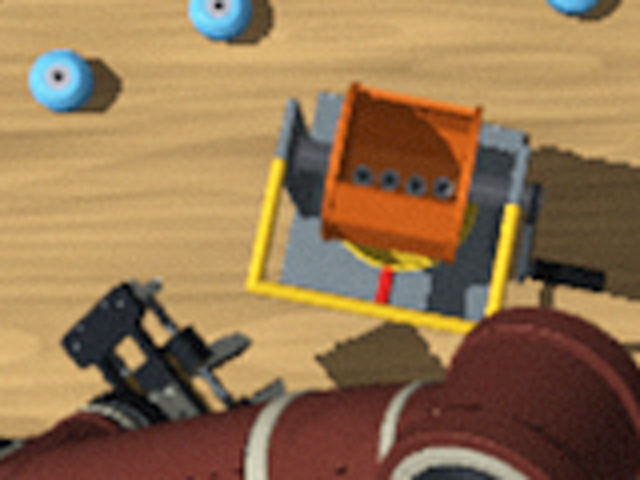

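```bash
cat > seat.py <<'E'
import sys
from cell import env
from path import *
a=np.linspace(0,2*np.pi,180)
tag=sys.argv[1]
for n,(x0,y0,x1,y1) in (('side',(230,150,330,250)),('top',(200,150,310,240))):
    f=env.grab_frame(n); im=f['color'][:,:,::-1].copy()
    k=6; im=cv2.resize(im[y0:y1,x0:x1],None,fx=k,fy=k,interpolation=cv2.INTER_CUBIC)
    def dr(X,col):
        for u,v in (proj(f,X)-[x0,y0]+.5)*k: cv2.circle(im,(int(u),int(v)),1,col,-1)
    dr(frame(*cr,np.c_[60*np.cos(a),60*np.sin(a),0*a+89]),(255,0,0))
    dr(frame(*cr,np.c_[56*np.cos(a),56*np.sin(a),0*a+55]),(255,0,255))
    dr(frame(*cr,[[x,y,z] for x in(-60,-96) for y in(-5,5) for z in(57,89)]),(0,255,0))
    for q in ([0] if len(sys.argv)<3 else [float(sys.argv[2])]):
        dr(frame(*cr,[[-55*np.cos(q),y,200+55*np.sin(q)] for y in np.linspace(-102,-154,30)]),(255,255,255))
    cv2.imwrite(f'pics/seat_{n}_{tag}.png',im)
E
python3 seat.py 1
```

```text
(no output)
```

View pics/seat_side_1.png

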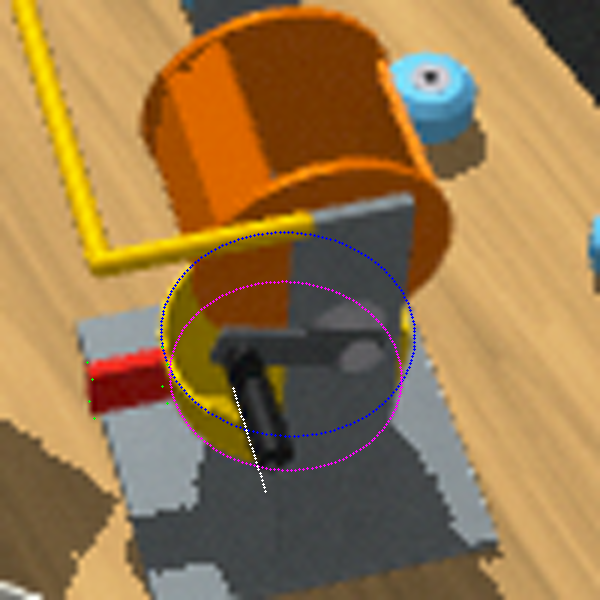

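View pics/seat_top_1.png

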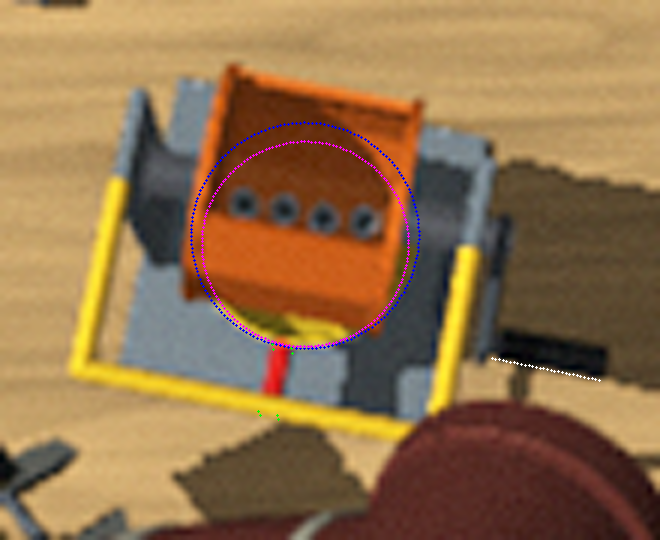

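```bash
python3 - <<'E'
from path import *
from cell import env
T=env.grab_frame('top'); S=env.grab_frame('side')
obs=[(S,(276,224.5),-154),(S,(270.2,208.2),-104),(T,(300.6,209.6),-154),(T,(283.5,207.3),-102)]
def r(p):
    q=p[0]; return np.concatenate([proj(f,frame(*cr,[[-55*np.cos(q),y,200+55*np.sin(q)]]))[0]-uv for f,uv,y in obs])
s=least_squares(r,[.2]); print(s.x,s.fun.reshape(-1,2).round(1))
for q in (0,.2,.4,.6): print(q,r([q]).round(1))
E
python3 seat.py 2 0.4
```

```text
[0.46259827] [[ 0.4  0.7]
 [ 0.8  0.3]
 [ 0.3  0.6]
 [-0.9 -0.9]]
0 [-2.2  6.9 -1.6  6.7 -1.2  3.3 -2.   1.9]
0.2 [-1.6  4.3 -1.1  4.  -0.6  2.6 -1.6  1.2]
0.4 [-0.2  1.6  0.2  1.2  0.1  1.2 -1.1 -0.2]
0.6 [ 2.1 -1.2  2.4 -1.6  0.9 -0.9 -0.4 -2.4]
```

View pics/seat_side_2.png

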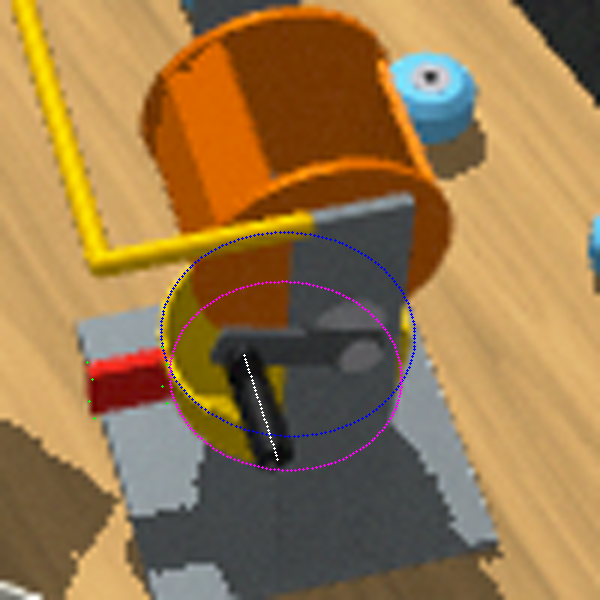

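View pics/seat_top_2.png

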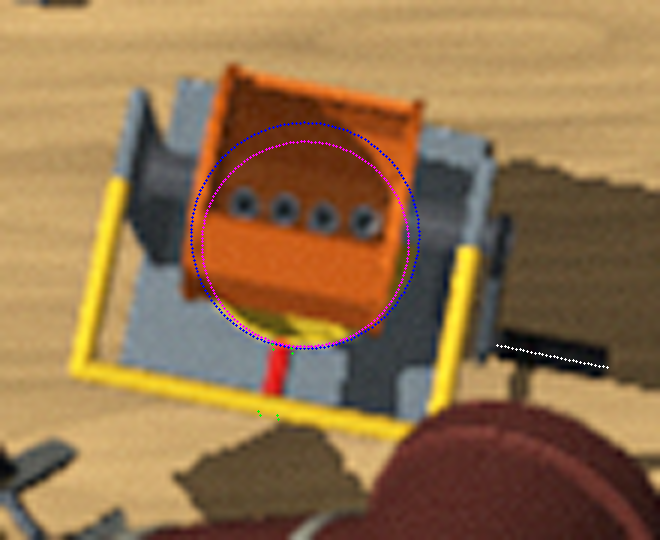

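```bash
cat > crank.py <<'E'
from ik import *
e=np.load('est.npy'); cr=e[:3]; cy=np.degrees(cr[2])
def Rdown(ydeg):
    a=np.radians(ydeg); y=np.array([np.cos(a),np.sin(a),0]); z=np.array([0,0,-1.]); return Rn.from_matrix(np.c_[np.cross(y,z),y,z])
def grip(q,y=-140,dz=0): return frame(*cr,[[-55*np.cos(q),y,200+55*np.sin(q)+dz]])[0]
E
python3 - <<'E'
from crank import *
q0=np.array(json.loads(open('log.txt').readlines()[-1])[0]); print(q0)
for yd in (cy,cy+180):
  for pos in [(445,118,250),(445,118,330),(440,0,330)]+[grip(.46,dz=d) for d in(100,0)]+[grip(a) for a in (1.57,3.14)]:
    q,c,m=ik(np.array(pos),Rdown(yd),q0); print(round(yd),np.round(pos),round(m,2),q.round(2),elbow(q)); q0=q if m<.1 else q0
  q0=np.array(json.loads(open('log.txt').readlines()[-1])[0])
E
```

```text
[ 0.08602827  0.80845523 -1.17767817  2.17383479  1.25556871  1.38070746
 -1.18905072]
-13 [445 118 250] 0.0 [ 0.54  0.62 -1.33  1.93  0.66  1.15 -1.28] (array([ 269., -171.,  684.]), array([446., 120., 533.]))
-13 [445 118 330] 0.0 [ 0.58  0.49 -1.33  1.79  0.5   1.27 -1.11] (array([ 212., -148.,  723.]), array([447., 120., 613.]))
-13 [440   0 330] 0.0 [ 0.88  0.43 -1.33  1.84  0.45  1.23 -0.81] (array([ 143., -185.,  736.]), array([442.,   1., 613.]))
-13 [ 501. -127.  324.] 0.0 [ 0.97  0.58 -1.26  1.66  0.56  1.32 -0.61] (array([ 164., -253.,  696.]), array([ 504., -126.,  607.]))
-13 [ 501. -127.  224.] 0.0 [ 0.91  0.67 -1.17  1.82  0.69  1.13 -0.72] (array([ 201., -278.,  664.]), array([ 504., -126.,  507.]))
-13 [ 549. -138.  255.] 0.0 [ 0.86  0.71 -1.16  1.64  0.68  1.25 -0.66] (array([ 225., -276.,  653.]), array([ 552., -137.,  538.]))
-13 [ 603. -151.  200.] 0.0 [ 0.77  0.83 -1.08  1.55  0.76  1.23 -0.66] (array([ 282., -289.,  605.]), array([ 605., -150.,  483.]))
167 [445 118 250] 0.0 [ 0.54  0.62 -1.34  1.93  0.66  1.15  1.86] (array([ 269., -171.,  684.]), array([446., 120., 533.]))
167 [445 118 330] 0.0 [ 0.58  0.49 -1.33  1.79  0.5   1.27  2.03] (array([ 212., -148.,  723.]), array([447., 120., 613.]))
167 [440   0 330] 0.0 [ 0.88  0.43 -1.33  1.84  0.45  1.23  2.33] (array([ 143., -185.,  736.]), array([442.,   1., 613.]))
167 [ 501. -127.  324.] 0.0 [ 0.97  0.58 -1.26  1.66  0.56  1.32  2.53] (array([ 164., -253.,  696.]), array([ 504., -126.,  607.]))
167 [ 501. -127.  224.] 0.0 [ 0.91  0.67 -1.17  1.82  0.69  1.13  2.42] (array([ 201., -278.,  664.]), array([ 504., -126.,  507.]))
167 [ 549. -138.  255.] 0.0 [ 0.86  0.71 -1.16  1.64  0.68  1.25  2.48] (array([ 225., -276.,  653.]), array([ 552., -137.,  538.]))
167 [ 603. -151.  200.] 0.0 [ 0.77  0.83 -1.08  1.55  0.76  1.23  2.48] (array([ 282., -289.,  605.]), array([ 605., -150.,  483.]))
```

```bash
python3 - <<'E'
from crank import *
q0=np.array(json.loads(open('log.txt').readlines()[-1])[0]); p,R=cmd_load()
RT=toolR(cy-40,30); RS=toolR(cy-40,0)
print('tool y', np.degrees(np.arctan2(*RS.as_matrix()[:2,1][::-1])))
W=[((432,145,200),RT),((430,155,300),RT),((430,155,340),RS),((430,155,340),Rdown(cy)),((440,0,340),Rdown(cy)),(grip(.46,dz=110),Rdown(cy))]
for pos,R1 in W:
    q0,c,m=ik(np.array(pos),R1,q0); print(np.round(pos),round(m,2),q0.round(2)); rel(p,R,pos,R1); p,R=np.array(pos),R1
p,R=cmd_load(); rel(p,R,W[0][0],W[0][1]);rel(p,R,W[1][0],W[1][1]);rel(p,R,W[2][0],W[2][1])
E
```

```text
tool y 36.98127677567006
[432 145 200] 0.0 [ 0.11  0.71 -1.26  2.11  1.14  1.42 -1.09]
shift [-5.7, 6.1, -68.3] turn [-0.1, -0.0, -0.0]
[430 155 300] 0.0 [ 0.18  0.54 -1.33  1.97  0.98  1.49 -0.86]
shift [-42.0, 4.4, -91.2] turn [0.0, 0.0, 0.0]
[430 155 340] 0.0 [ 0.51  0.46 -1.34  1.78  0.47  1.28 -0.3 ]
shift [-20.0, 0.0, -34.6] turn [0.0, 30.0, 0.0]
[430 155 340] 0.0 [ 0.4   0.36 -1.09  1.79  0.34  1.21 -1.01]
shift [0.0, 0.0, 0.0] turn [0.0, 0.0, 50.0]
[440   0 340] 0.0 [ 0.8   0.33 -1.12  1.82  0.32  1.19 -0.65]
shift [-148.8, 44.7, 0.0] turn [0.0, 0.0, 0.0]
[ 501. -127.  334.] 0.0 [ 0.89  0.47 -1.05  1.65  0.43  1.27 -0.47]
shift [-110.2, 88.3, 5.6] turn [0.0, 0.0, 0.0]
shift [-5.7, 6.1, -68.3] turn [-0.1, -0.0, -0.0]
shift [-47.7, 10.5, -159.5] turn [-0.1, -0.0, -0.0]
shift [-67.7, 10.5, -194.2] turn [-0.0, 30.0, -0.0]
```

>>> move_arm(plan=[[0, [-3, 3, -34], [0, 0, 0]], [0, [-6, 6, -68], [0, 0, 0]], [0, [-20, 8, -98], [0, 0, 0]], [0, [-34, 9, -130], [0, 0, 0]], [0, [-48, 10, -160], [0, 0, 0]], [0, [-53, 10, -168], [0, 7, 0]], [0, [-58, 10, -177], [0, 15, 0]], [0, [-63, 10, -186], [0, 22, 0]], [0, [-68, 10, -194], [0, 30, 0]], [0, [-68, 10, -194], [0, 30, 0]], [0, [-68, 10, -194], [0, 30, 0]]])

```text
clock: 19.68
position: [428.9, 154.8, 339.5]
tool_rot: [-0.0, 0.446, 0.895, -0.001]
force: [-0.9, -0.4, 0.8]
gripper_width: 0.503
```

```bash
python3 - <<'E'
from cell import env
from crank import *
cmd_apply([-68,10,-194], [0,30,0]);cmp(env)
p,R=cmd_load()
rel(p,R,(430,155,340),Rdown(cy));rel(p,R,(440,0,340),Rdown(cy));rel(p,R,grip(.46,dz=110),Rdown(cy))
E
```

```text
t 19.675 cmd [429.8 154.4 340. ] meas [428.9 154.8 339.5] dR [ 0.08 -0.08 -0.1 ] q [ 0.491  0.461 -1.315  1.758  0.465  1.292 -0.288] F [-0.9 -0.4  0.8] w 0.503
shift [0.4, 0.5, 0.0] turn [-0.0, -0.0, 49.9]
shift [-129.6, -84.7, -0.0] turn [-0.0, -0.0, 49.9]
shift [-268.1, -112.1, 5.5] turn [-0.0, -0.0, 49.9]
```

>>> move_arm(plan=[[0, [-18, -12, 0], [0, 0, 8]], [0, [-37, -24, 0], [0, 0, 16]], [0, [-56, -36, 0], [0, 0, 24]], [0, [-75, -48, 0], [0, 0, 32]], [0, [-94, -60, 0], [0, 0, 40]], [0, [-112, -73, 0], [0, 0, 46]], [0, [-130, -85, 0], [0, 0, 50]], [0, [-164, -92, 1], [0, 0, 50]], [0, [-199, -99, 2], [0, 0, 50]], [0, [-234, -106, 4], [0, 0, 50]], [0, [-268, -112, 5.5], [0, 0, 50]], [0, [-268, -112, 5.5], [0, 0, 50]], [0, [-268, -112, 5.5], [0, 0, 50]], [0, [-268, -112, 5.5], [0, 0, 50]]])

```text
clock: 21.42
position: [500.9, -125.3, 334.7]
tool_rot: [-0.0, 0.782, 0.623, -0.0]
force: [0.2, 1.4, 0.0]
gripper_width: 0.503
```

```bash
python3 - <<'E'
from cell import env
from crank import *
cmd_apply([-268,-112,5.5], [0,0,50]);cmp(env)
s=env.observe(); f=env.grab_frame('wrist'); im=f['color'][:,:,::-1].copy()
for qq,c in ((.46,(0,255,0)),):
  for u,v in wproj(f,s['position'],s['tool_rot'],np.vstack([grip(qq,y) for y in np.linspace(-102,-154,20)])): cv2.circle(im,(int(u),int(v)),1,c,-1)
cv2.imwrite('pics/w10.png',im)
E
python3 seat.py 3 0.46
```

```text
t 21.425 cmd [ 501.3 -127.1  334.4] meas [ 500.9 -125.3  334.7] dR [-0.   -0.01 -0.17] q [ 0.874  0.478 -1.042  1.625  0.426  1.288 -0.466] F [0.2 1.4 0. ] w 0.503
```

View pics/w10.png

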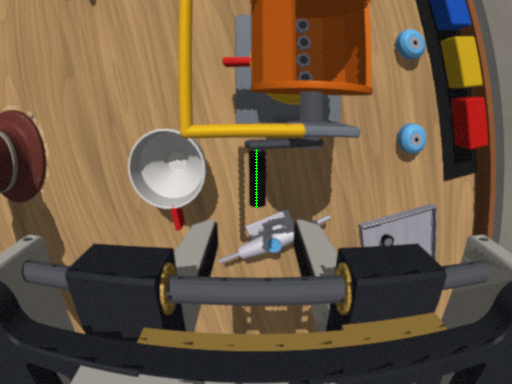

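View pics/seat_side_3.png

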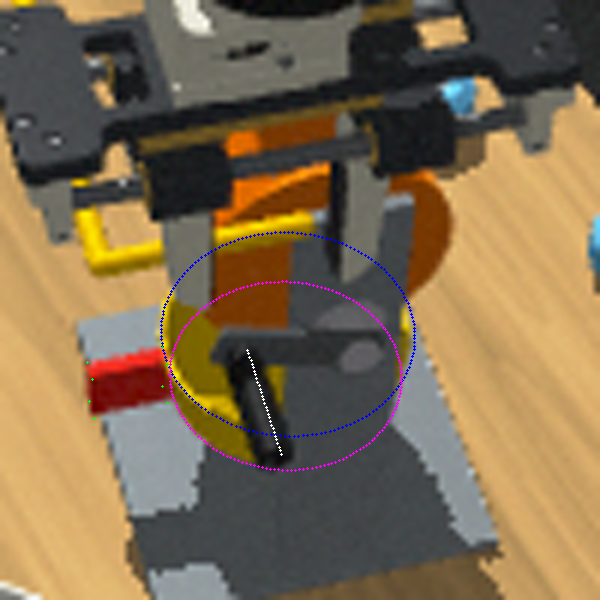

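>>> move_arm(plan=[[0, [0, 0, 20], [0, 0, 0]], [0, [0, 0, 45], [0, 0, 0]], [0, [0, 0, 70], [0, 0, 0]], [0, [0, 0, 90], [0, 0, 0]], [0, [0, 0, 105], [0, 0, 0]], [0, [0, 0, 113], [0, 0, 0]], [0, [0, 0, 113], [0, 0, 0]], [0, [0, 0, 113], [0, 0, 0]]])

```text
clock: 22.58
position: [501.7, -127.0, 222.0]
tool_rot: [0.0, 0.783, 0.622, 0.0]
force: [-0.3, 0.4, -0.2]
gripper_width: 0.499
```

```bash
python3 - <<'E'
from cell import env
from crank import *
cmd_apply([0,0,113], [0,0,0]);cmp(env)
E
python3 seat.py 4 0.42; python3 look.py wrist 11
```

```text
t 22.575 cmd [ 501.2 -127.1  221.4] meas [ 501.7 -127.   222. ] dR [-0.07  0.01  0.01] q [ 0.818  0.585 -0.961  1.805  0.551  1.046 -0.582] F [-0.3  0.4 -0.2] w 0.499
```

View pics/wrist_11.png

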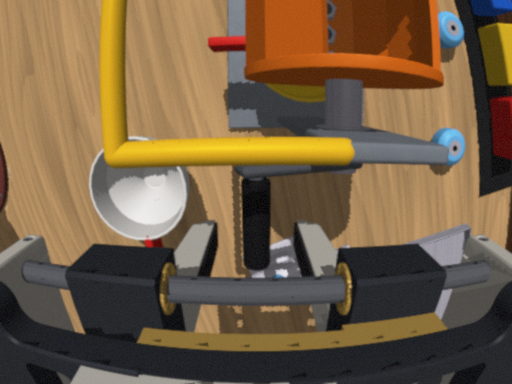

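View pics/seat_side_4.png

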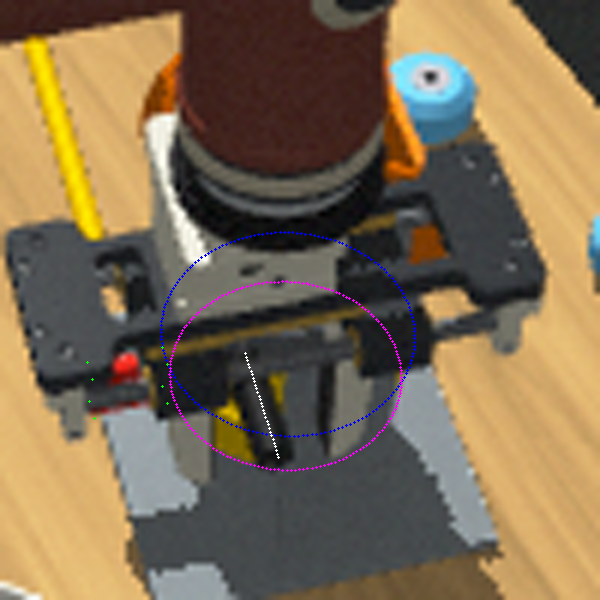

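>>> move_arm(plan=[[1, [0, 0, 0], [0, 0, 0]], [1, [0, 0, 0], [0, 0, 0]], [1, [0, 0, 0], [0, 0, 0]], [1, [0, 0, 0], [0, 0, 0]], [1, [0, 0, 0], [0, 0, 0]], [1, [0, 0, 0], [0, 0, 0]]], squeeze=25)

```text
clock: 23.48
position: [501.9, -127.3, 221.4]
tool_rot: [0.0, 0.783, 0.622, 0.0]
force: [2.0, -0.3, -0.4]
gripper_width: 0.163
```

```bash
python3 - <<'E'
from cell import env
from crank import *
cmp(env)
s=env.observe(); c=frame(0,0,-cr[2],[np.array(s['position'])-[cr[0],cr[1],0]])[0]; print('tcp in cradle',c.round(1), 'q from x',np.arccos(-c[0]/55))
E
python3 look.py wrist 12
```

```text
t 23.475 cmd [ 501.2 -127.1  221.4] meas [ 501.9 -127.3  221.4] dR [-0.08  0.02  0.03] q [ 0.818  0.586 -0.961  1.805  0.551  1.045 -0.583] F [ 2.  -0.3 -0.4] w 0.163
tcp in cradle [ -48.6 -139.9  221.4] q from x 0.48539336590803617
```

View pics/wrist_12.png

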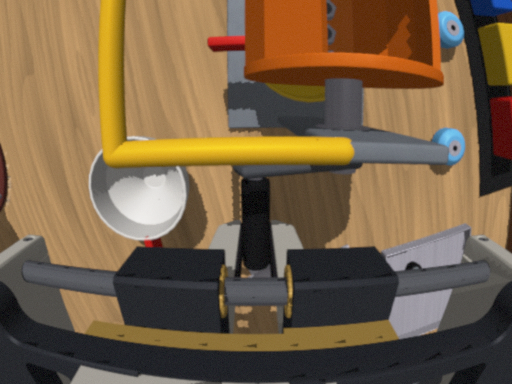

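>>> move_arm(plan=[[1, [0, 1.8, -3.4], [0, 0, 0]], [1, [0, 3.9, -6.7], [0, 0, 0]], [1, [0, 9.1, -13.1], [0, 0, 0]], [1, [0, 15.1, -18.7], [0, 0, 0]], [1, [0, 21.9, -23.3], [0, 0, 0]], [1, [0, 29.4, -26.9], [0, 0, 0]], [1, [0, 37.3, -29.3], [0, 0, 0]], [1, [0, 45.4, -30.5], [0, 0, 0]], [1, [0, 53.7, -30.4], [0, 0, 0]], [1, [0, 53.7, -30.4], [0, 0, 0]]])

```text
clock: 24.78
position: [557.4, -139.7, 257.3]
tool_rot: [0.004, 0.784, 0.621, 0.003]
force: [-2.0, -1.5, 15.2]
gripper_width: 0.16
```

```bash
cat > cc.py <<'E'
from cell import env
from crank import *
import sys
cmd_apply([0,float(sys.argv[1]),float(sys.argv[2])], [0,0,0]);cmp(env)
s=env.observe(); c=frame(0,0,-cr[2],[np.array(s['position'])-[cr[0],cr[1],0]])[0]; q=np.arctan2(c[2]+3-200,-c[0]); print('tcp in cradle',c.round(1), 'q',q,'rad',np.hypot(c[0],c[2]+3-200))
f=env.grab_frame('wrist'); im=f['color'][:,:,::-1].copy(); cv2.imwrite('pics/wc%s.png'%sys.argv[3],im)
f=env.grab_frame('top'); im=f['color'][:,:,::-1].copy(); cv2.imwrite('pics/tc%s.png'%sys.argv[3],cv2.resize(im[140:250,180:340],None,fx=4,fy=4,interpolation=cv2.INTER_CUBIC))
f=env.grab_frame('side'); im=f['color'][:,:,::-1].copy(); cv2.imwrite('pics/sc%s.png'%sys.argv[3],cv2.resize(im[130:260,220:370],None,fx=4,fy=4,interpolation=cv2.INTER_CUBIC))
E
python3 cc.py 53.7 -30.4 1
```

```text
t 24.775 cmd [ 553.5 -139.2  251.8] meas [ 557.4 -139.7  257.3] dR [-0.62 -0.02  0.09] q [ 0.769  0.627 -0.954  1.609  0.547  1.183 -0.534] F [-2.  -1.5 15.2] w 0.16
tcp in cradle [   8.2 -139.5  257.3] q 1.7067596771980813 rad 60.86335230060734
```

View pics/wc1.png

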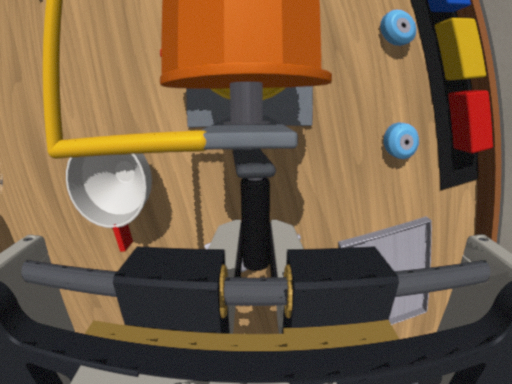

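>>> move_arm(plan=[[1, [0, 3.8, -4.6], [0, 0, 0]], [1, [0, 3.8, -4.6], [0, 0, 0]], [1, [0, 10.8, -3.1], [0, 0, 0]], [1, [0, 18.5, -0.2], [0, 0, 0]], [1, [0, 22.2, 1.7], [0, 0, 0]], [1, [0, 25.7, 3.8], [0, 0, 0]], [1, [0, 25.7, 3.8], [0, 0, 0]]])

```text
clock: 25.8
position: [580.9, -145.0, 249.4]
tool_rot: [0.001, 0.783, 0.622, 0.002]
force: [1.4, 0.3, 4.9]
gripper_width: 0.164
```

```bash
python3 cc.py 25.7 3.8 2
```

```text
t 25.8 cmd [ 578.6 -145.1  248. ] meas [ 580.9 -145.   249.4] dR [-0.32  0.08  0.02] q [ 0.736  0.671 -0.934  1.548  0.565  1.207 -0.526] F [1.4 0.3 4.9] w 0.164
tcp in cradle [  32.3 -139.3  249.4] q 2.124131825280998 rad 61.55619572156165
```

View pics/wc2.png

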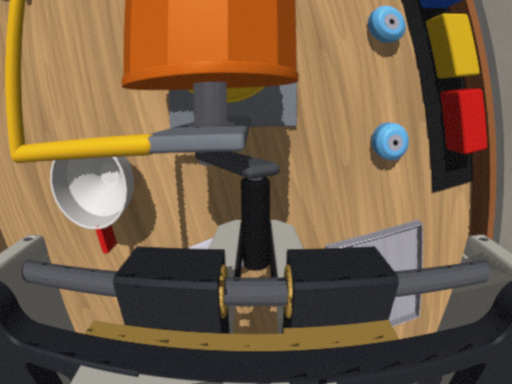

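View pics/sc2.png

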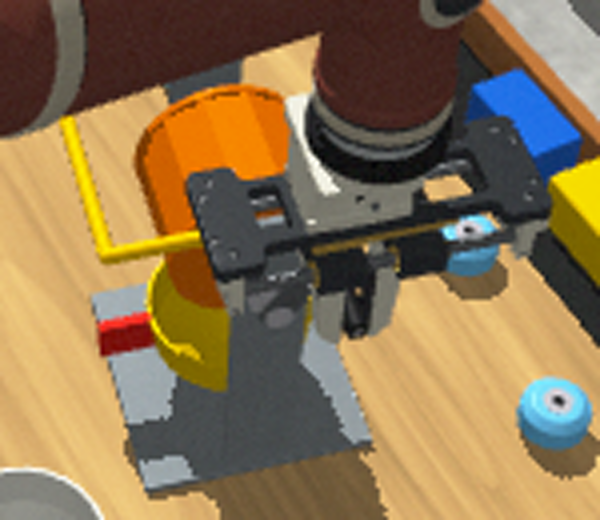

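>>> move_arm(plan=[[1, [0, 4, 2], [0, 0, 0]], [1, [0, 8, 4], [0, 0, 0]], [1, [0, 11, 7], [0, 0, 0]], [1, [0, 13.8, 9.9], [0, 0, 0]], [1, [0, 16.2, 13.2], [0, 0, 0]], [1, [0, 18.5, 16.6], [0, 0, 0]], [1, [0, 18.5, 16.6], [0, 0, 0]], [1, [0, 18.5, 16.6], [0, 0, 0]]])

```text
clock: 26.95
position: [598.2, -148.9, 231.4]
tool_rot: [0.0, 0.783, 0.622, 0.002]
force: [6.2, 1.1, 2.2]
gripper_width: 0.163
```

```bash
python3 cc.py 18.5 16.6 3
```

```text
t 26.95 cmd [ 596.6 -149.2  231.3] meas [ 598.2 -148.9  231.4] dR [-0.21  0.12 -0.  ] q [ 0.71   0.713 -0.914  1.519  0.588  1.199 -0.529] F [6.2 1.1 2.2] w 0.163
tcp in cradle [  50.  -139.2  231.4] q 2.539576182044676 rad 60.72122002805258
```

View pics/sc3.png

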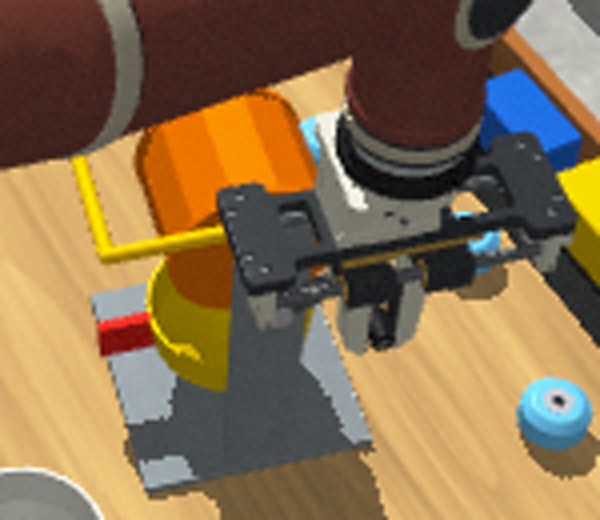

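>>> move_arm(plan=[[1, [0, 3.2, 3.5], [0, 0, 0]], [1, [0, 4.9, 7.3], [0, 0, 0]], [1, [0, 6.3, 11.2], [0, 0, 0]], [1, [0, 7.5, 15.1], [0, 0, 0]], [1, [0, 8.3, 19.2], [0, 0, 0]], [1, [0, 8.9, 23.3], [0, 0, 0]], [1, [0, 9.1, 28.8], [0, 0, 0]], [1, [0, 9.1, 28.8], [0, 0, 0]], [1, [0, 9.1, 28.8], [0, 0, 0]], [1, [0, 9.1, 28.8], [0, 0, 0]]])

```text
clock: 28.35
position: [606.0, -150.6, 201.2]
tool_rot: [-0.001, 0.783, 0.622, 0.001]
force: [6.8, 3.4, -1.3]
gripper_width: 0.167
```

```bash
python3 cc.py 9.1 28.8 4
```

```text
t 28.35 cmd [ 605.4 -151.3  202.5] meas [ 606.  -150.6  201.2] dR [-0.02  0.11 -0.04] q [ 0.694  0.754 -0.891  1.531  0.618  1.158 -0.546] F [ 6.8  3.4 -1.3] w 0.167
tcp in cradle [  58.  -139.2  201.2] q 3.069936366043022 rad 58.18707153630265
```

View pics/sc4.png

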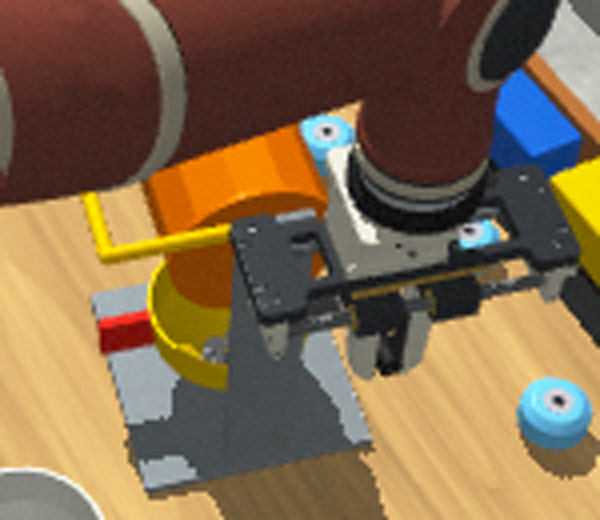

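View pics/wc4.png

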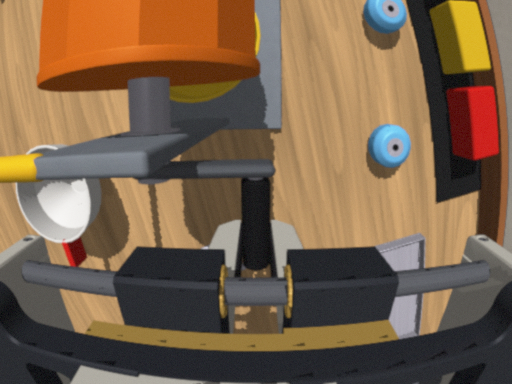

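>>> move_arm(plan=[[1, [0, 0, 4], [0, 0, 0]], [1, [0, -0.6, 8], [0, 0, 0]], [1, [0, -1.3, 11], [0, 0, 0]], [1, [0, -2, 14], [0, 0, 0]], [1, [0, -2, 14], [0, 0, 0]], [1, [0, -2, 14], [0, 0, 0]], [1, [0, -1.3, 11], [0, 0, 0]], [1, [0, -0.6, 7], [0, 0, 0]], [1, [0, 0, 3], [0, 0, 0]], [1, [0, 0, 1], [0, 0, 0]], [1, [0, 0, 1], [0, 0, 0]], [1, [0, 0, 1], [0, 0, 0]]])

```text
clock: 30.0
position: [605.9, -150.6, 200.0]
tool_rot: [-0.001, 0.783, 0.622, 0.001]
force: [5.3, 2.4, -2.3]
gripper_width: 0.165
```

```bash
python3 cc.py 0 1 5
```

```text
t 30.0 cmd [ 605.4 -151.3  201.5] meas [ 605.9 -150.6  200. ] dR [-0.01  0.12 -0.04] q [ 0.693  0.755 -0.891  1.532  0.619  1.156 -0.547] F [ 5.3  2.4 -2.3] w 0.165
tcp in cradle [  58.  -139.2  200. ] q 3.090453030023515 rad 58.05009111032321
```

View pics/sc5.png

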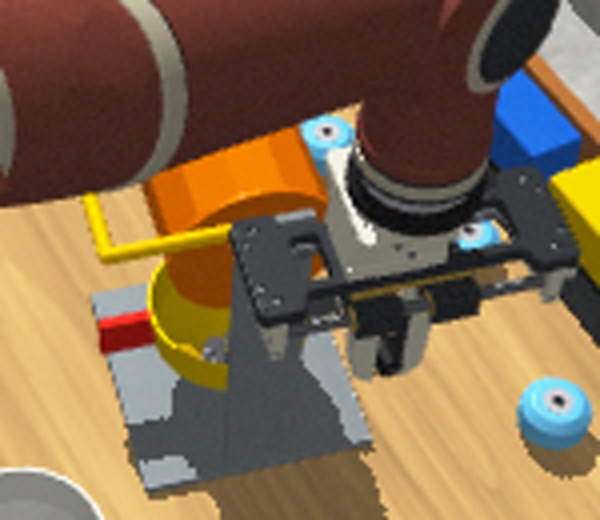

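>>> move_arm(plan=[[0, [0, 0, 0], [0, 0, 0]], [0, [0, 0, 0], [0, 0, 0]], [0, [0, 0, 0], [0, 0, 0]], [0, [0, 0, 0], [0, 0, 0]], [0, [0, 0, -15], [0, 0, 0]], [0, [0, 0, -40], [0, 0, 0]], [0, [0, 0, -70], [0, 0, 0]], [0, [0, 0, -100], [0, 0, 0]], [0, [0, 0, -130], [0, 0, 0]], [0, [0, 0, -130], [0, 0, 0]], [0, [0, 0, -130], [0, 0, 0]]])

```text
clock: 31.52
position: [605.1, -151.4, 331.2]
tool_rot: [-0.0, 0.783, 0.622, -0.001]
force: [-0.2, 0.4, -0.6]
gripper_width: 0.499
```

```bash
python3 cc.py 0 -130 6; python3 seat.py 6 3.14
```

```text
t 31.525 cmd [ 605.5 -151.3  331.5] meas [ 605.1 -151.4  331.2] dR [ 0.05 -0.04  0.  ] q [ 0.703  0.648 -0.948  1.331  0.519  1.419 -0.45 ] F [-0.2  0.4 -0.6] w 0.499
tcp in cradle [  57.4 -140.2  331.2] q 1.9750172020435823 rad 145.91019304702388
```

View pics/seat_side_6.png

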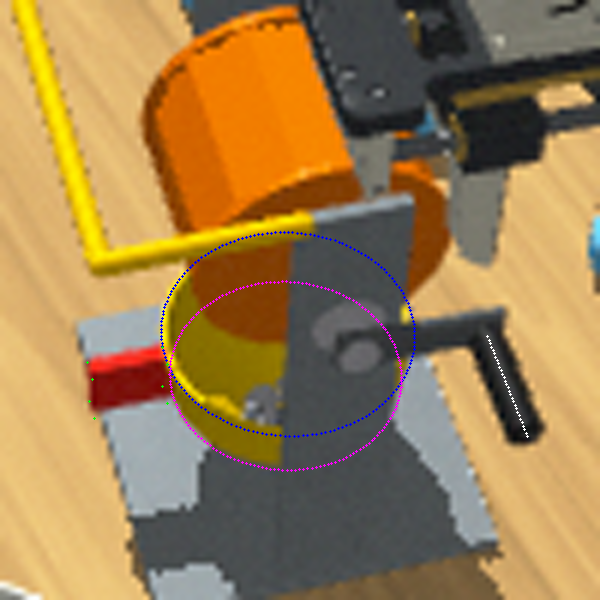

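View pics/wc6.png

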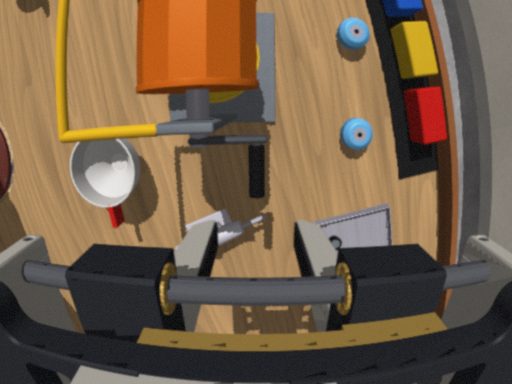

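>>> move_arm(plan=[[0, [16, 36, 0], [0, 0, 0]], [0, [32, 73, 0], [0, 0, 0]], [0, [48, 110, 0], [0, 0, 0]], [0, [65, 148, 0], [0, 0, 0]], [0, [65, 148, 30], [0, 0, 0]], [0, [65, 148, 65], [0, 0, 0]], [0, [65, 148, 100], [0, 0, 0]], [0, [65, 148, 100], [0, 0, 0]], [0, [65, 148, 100], [0, 0, 0]]])

```text
clock: 32.9
position: [764.9, -121.5, 232.6]
tool_rot: [-0.0, 0.783, 0.622, 0.001]
force: [0.3, -0.2, 0.9]
gripper_width: 0.498
```

```bash
python3 - <<'E'
from cell import env
from crank import *
cmd_apply([65,148,100], [0,0,0]);cmp(env)
f=env.grab_frame('wrist'); im=f['color'][:,:,::-1].copy(); cv2.imwrite('pics/w20.png',im)
E
python3 look.py side 20 230 150 330 250 6;python3 look.py top 20 180 130 340 250 4
```

```text
t 32.9 cmd [ 764.3 -121.5  231.4] meas [ 764.9 -121.5  232.6] dR [-0.08  0.07  0.04] q [ 0.428  0.95  -0.844  0.943  0.656  1.474 -0.454] F [ 0.3 -0.2  0.9] w 0.498
```

View pics/w20.png

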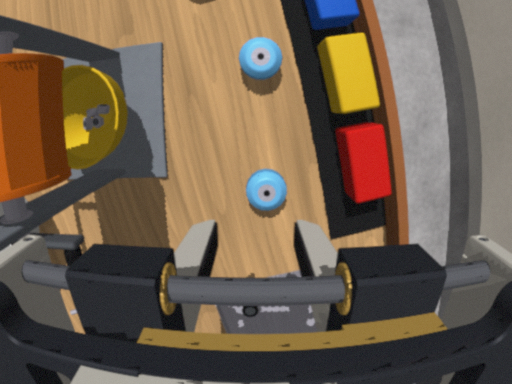

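View pics/side_20.png

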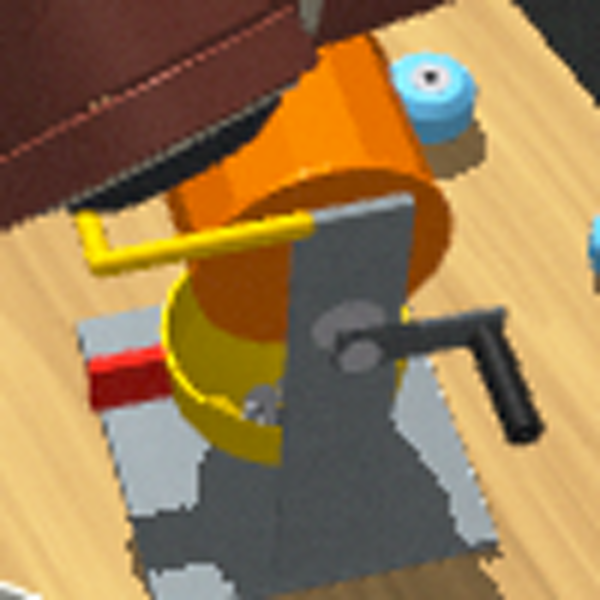

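```bash
python3 - <<'E'
import cv2
im=cv2.imread('pics/w20.png')[60:175,50:140]; cv2.imwrite('pics/w20z.png',cv2.resize(im,None,fx=5,fy=5,interpolation=cv2.INTER_CUBIC))
E
```

```text
(no output)
```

View pics/w20z.png

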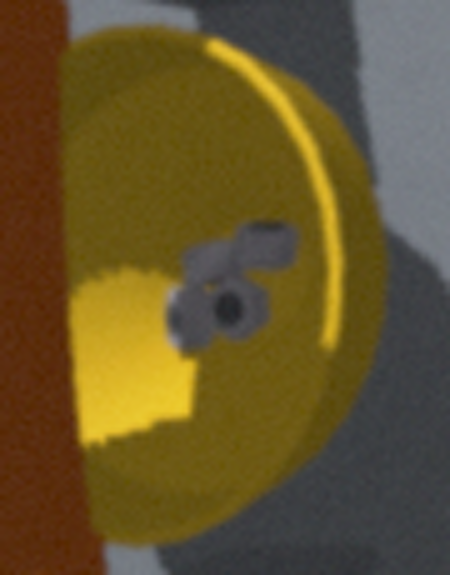

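```bash
python3 - <<'E'
from cell import env
s=env.observe(); print(s['clock'],s['force'])
print(env.job_done())
E
```

```text
33.05 [0.62756421 0.01975596 1.24072954]
the job is handed in; nothing more can be done
None
```

I set the yellow cup in the seat, let go of it, then turned the drum by its crank until the port faced down. I handed the job in at about 33 s of the 72 s.

**Cup:** I gripped it by its red tab with the tool leaning back 30 degrees. It came in from the front left, was lowered until about 6 N of support showed it was seated, and was released. In later side pictures its rim and tab lie on the outline I expected for a cup fully in the seat.

**Drum:** I turned it from about 0.45 rad to roughly 3.1 rad, swung it a little past straight down (to about 3.4 rad) and back, and let go. In the side picture the crank grip then lies on the outline for straight down.

**Nuts:** a close-up from the wrist camera, taken from behind the cradle, shows what I count as four nuts together inside the cup.

**Bystanders:** the arm did not touch the truck, the wheels or the pivot cup. I did not measure their positions again at the end.

**What disagreed:**
- On the first part of the turn, the crank grip was about 5 mm higher than I had planned for. That caused a push of about 15 N, so I corrected the path from there on.
- At the first tilted approach to the tab, the arm stopped about 28 mm short near its joint limits. I sent the move again and it reached the pose.

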